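# Lever up a stuck lock bolt and release a mould clamp

### The job

The lock bolt of the mould clamp is stuck down and keeps the clamp handle locked: lever the bolt up out of the clamp with the pry bar, its blade over the fulcrum rib and its tip under the bolt's toe, until the handle is free. Then swing the clamp handle all the way over to its far stop, towards the robot, so that the clamp finger is off the mould, and leave the bolt up and the pry bar lying flat on the bench, clear of the clamp unit. Leave the other things on the bench where they are.

Things in the scene. Friction and masses are not known exactly. Their poses are not given: they have to be found in the camera images.
- clamp_unit: Fixed mould clamp unit: white base plate 225 x 280 x 12 mm, carrying all below. Origin on the bench, 11 mm beyond the bolt's toe. 'Unit' axes: x away from the robot side (the blade goes in along +x), y left, z up. Place and yaw vary. A shut mould 100 x 105 mm, top 56 mm above the bench, stands at unit x 85, y 85 mm.
- fulcrum_top (a point): Middle of the top line of the fulcrum, a fixed steel rib 60 mm long (along unit y), 12 mm thick, with a round top of 6 mm radius; at unit x -56, y 0, 60 mm above the bench. Nothing stands before it on the robot's side but the 12 mm base plate, which ends at unit x -80.
- bolt_toe (a point): Lowest point, mid-width, of the rounded (5 mm radius) underside of the steel lock bolt's toe; moves with the bolt. Unit x -11, y 0, 52 mm above the bench with the bolt fully down. Toe and bolt are 20 mm wide (y); the toe juts 16 mm from the shank, whose front face is at unit x 0. Below the toe all is free down to 24 mm above the bench.
- guide_mouth (a point): Middle of the front opening of the bolt's grey guide, 56 mm above the bench, unit x -22, y 0. Its cheeks (28 to 85 mm up, unit x -22 to 26) stand 26 mm apart: too narrow for fingers. A blade sloping 30 to 36 degrees down to its tip passes over the fulcrum and under the toe, tip 5 to 10 mm short of the shank; it bears at about 20 degrees, and at about level the bolt is 12 to 14 mm up.
- lock_bolt (a joint): Height of the lock bolt in m: 0 to 0.002 at the start (down, locking), 0.014 at its top stop. It lets go of the handle at 0.008; 0.010 is well clear. Stiff (about 22 N moves it), no spring; stays where left.
- clamp_handle (a joint): Turn of the clamp handle in rad, growing clockwise seen from above: 0 = clamped, handle along unit -y; 1.3 = far stop, handle swung towards unit -x. Locked to about 0.02 until the bolt is up. Friction about 0.4 N m, no spring; it stays where it is left.
- handle_pivot (a point): Point on the handle's vertical turning axis, at the height of the grip (90 mm above the bench); unit x 8, y -90.
- handle_grip (a point): Middle of the upright grey grip post at the handle's free end, 115 mm from the pivot: diameter 28 mm, from 60 to 112 mm above the bench, this point 90 mm up; the flat handle arm (18 mm wide) below it is at 50 to 62 mm. Moves with the handle.
- bar_grip (a point): Pry bar (loose, 0.22 kg, lying flat on the bench at the left or the right; straight, 185 mm long): centre of its grey handle, a block 100 mm long (x), 24 mm wide (y), 22 mm thick (z). x axis along the bar towards the blade, z up through its thickness (11 mm above the bench when flat).
- bar_tip (a point): Centre of the end face of the pry bar's steel blade, 135 mm from bar_grip along the bar's x. The blade is flat, 16 mm wide, 6 mm thick and 85 mm long from the handle's end, in line with the handle's middle. Same axes as bar_grip.
- wrench: Loose wrench, 170 mm, steel, flat on the bench in whichever of the left and right places the pry bar is not. Not used: leave it.
- spare_plate: Loose dark steel plate 90 x 70 x 18 mm near the robot. Leave it.
- sample_disc: Loose black rubber disc, diameter 70 mm, 12 mm thick, near the robot. Leave it.
- brush: Loose hand brush, 170 mm, left of and beyond the clamp unit. Leave it.
- jar: Loose jar, diameter 64 mm, 90 mm tall, right of and beyond the clamp unit. Leave it standing.
There are look-alikes about, which are no part of the job. Of the things that look like the part that bears bar_grip, the middle-sized one is meant.

How it is judged (in metres and radians):
On the way, in this order (a step that is already met when the one before it is completed fails the run):
1. the lock bolt is levered clear of the handle with the pry bar (bar bearing on the bolt as it passes 9 mm) (value of joint lock_bolt above 0.009 m and contact force between pry_bar and lock_bolt above 3 N), for 0.05 s.
2. the clamp handle is swung over to its far stop (within 0.1 rad) (value of joint clamp_handle above 1.2 rad), for 0.2 s.
At the end, for the whole second after the job is handed in: The lock bolt is still up (more than 9 mm), the clamp handle is within 0.1 rad of its far stop and still, and the pry bar lies flat and at rest on the bench, either flat face up or down, not touching the clamp unit (value of joint lock_bolt above 0.009 m and value of joint clamp_handle above 1.2 rad and velocity of joint clamp_handle below 0.05 rad/s and height (world z) of bar_grip below 0.016 m and height (world z) of bar_tip below 0.02 m and angle between bar_grip's own x axis and vertical above 1.5 rad and contact force between pry_bar and clamp_unit below 0.1 N and linear speed of pry_bar below 0.02 m/s).
It fails at once if another thing on the bench is shifted by more than 30 mm (distance of any of wrench, spare_plate, sample_disc, brush, jar from where it was at the start of the episode above 0.03 m).
It fails at once if the jar is knocked over (angle between jar's own z axis and vertical above 0.5 rad).
It also fails if it takes over 72 s, if anything falls off the work surface, if the arm or the gripper's body presses on something with over 40 N, if the wrist force passes 120 N, or if a joint passes its speed limit or range.

### The arm

A 6-joint arm with a two-finger parallel gripper is mounted at the origin on the work surface. World frame = base frame: x ahead of the robot, y to its left, z up, the work surface at z = 0. Lengths are in mm, angles in rad, forces in N, time in s.
With the tool pointing down it reaches from about 400 to 925 mm from the base axis. Payload 12.5 kg.
Tool frame: the origin (TCP) lies at the very end of the fingers, on their centre line; the grasp point (between the pads) lies 19 mm behind it; z points along the fingers, x is the direction in which the jaws open and shut, and the axes are right-handed (so a half turn about z gives the same grasp; the last joint's range is limited). The gripper opens to 95 mm and grips with 3 to 60 N. Pads are 20 mm wide; open, the fingers measure 119 mm over their backs; the gripper's body (75 mm by 180 mm) begins 59 mm behind the grasp point.
Start: joints at [-1.296, 0.491, 1.559, -0, 1.092, -0.106], TCP at [232.313, -580.239, 214.661] pointing down, gripper open.
Joint ranges: [-3.1, 3.1], [-0.84, 2.19], [0.05, 2.79], [-1.13, 4.28], [0.06, 2.93], [-2.69, 2.69]. Speed limits (rad/s): [2.22, 2.22, 2.79, 3.14, 3.14, 3.14].

### API

Orientations are given as [roll, pitch, yaw] about the fixed x, y, z axes, in that order (R = Rz(yaw) Ry(pitch) Rx(roll)).
In Python, from cell import env gives the robot as it stands.
- The arm moves only by the tool arm_command, never from a script. Its argument "motion" is one flat list of numbers, 7 for each row, row after row: the opening, from -1 (shut) to 1 (fully open), then the shift along the tool's x, y, z in mm, then the turn, a rotation vector about the tool's x, y, z in degrees. In form: [fingers, dx, dy, dz, rx, ry, rz, fingers, dx, dy, dz, rx, ry, rz, ...]. A call has 1 to 20 rows; each row is the pose to reach, as a shift and turn from the pose commanded when the call began, along the tool's axes at that moment; what a row does not reach only later rows make up. A row lasts 1/10 s, in which the tool goes at most 50 mm and 8.59 degrees, less where a joint would pass 70% of its speed; a pose out of reach is approached as far as the arm can. A call with a gripper value outside its range is refused whole. The fingers move at their own pace and stop on an object; the grip force is fixed at half the most. Time passes only in rows, so rows that repeat a pose let the fingers close. It gives the time, the measured TCP pose, the force and the opening at its end, in the units of the state.
- env.state(): the state, without advancing time (a new reading comes with each control period).
- env.read_camera(name): name is "scene" or "top" or "wrist"; returns (picture, depth): 480x640x3 uint8, red, green, blue; 480x640 float32, mm along the optical axis (not along the pixel's ray), 0 where there is no reading.
- env.calibration(name): a dict with "fx", "fy", "cx", "cy" (pixels), "cam_to_world" (4x4, takes a point from camera to world coordinates). Camera axes: x right, y down, z forward; pixel columns grow to the right and rows downward; lengths in mm; the calibration is good to about 2 mm. A picture is of the moment at which its call begins: read the wrist's pose just before it. calibration takes no time and is no camera call; for the wrist camera it gives the pose at the moment of the call.
- env.job_done(): hands the job in, once; it reports no verdict.
Trained networks look in the newest picture that a camera, given by its name, has taken for a name from the list of things; names that differ only in an ending like _2 or _b are one class to them, and where a whole thing is asked for, a point or a joint stands for the part that bears it (a point fixed in the world has none). Each returns a list of dicts, best first, with "confidence" (0 to 1); they miss things now and then, are a little off and sometimes report something else, mostly with a low value. They report only what shows in the picture. A call takes as long as a camera call. They do not tell look-alikes from the thing itself.
- env.recognise(camera, label): "location" ([column, row] in pixels, amid what is visible of it).
- env.silhouettes(camera, label): "region" (480x640 bool, what is visible of it) and "location" ([column, row] in pixels, amid what is visible of it).
- env.spot_point(camera, label): "location" ([column, row] in pixels: a listed point, or the origin of a listed thing).
The state is a dict: "t": time; "joints": joint angles; "qvel": joint speeds; "tau": joint torques, N m; "eef_pos": TCP position; "tcp_rot": TCP orientation; "ft_force": force on the tool from outside, world axes, zero at the start; "moment": the same for the moment, N m; "opening": opening from 0.0 (shut) to 1.0 (fully open).
Only numpy, scipy, OpenCV 4.12 (cv2) and the standard library are available. Lean on these libraries where they do the work, as an engineer would, in place of code of your own. Each camera call takes 0.05 s, during which the arm holds its last target.

## Working session

There is one attempt and no reset: what is moved stays moved. The work goes in short steps, Python scripts to look and compute and a tool call to move; the robot and the scene stay as the last step left them, time stands still between calls to the robot, and variables do not carry over. Pictures are saved under pics/ and viewed, and the job is handed in when it is done.

Besides the shell and the picture viewer there is one more tool, called after "Call:" by a JSON object that holds its "op" and its "data", one argument or row to a line. arm_command: Moves the arm, as the interface text tells. Its arguments: {"type":"object","properties":{"motion":{"type":"array","items":{"type":"number"}}},"required":["motion"]}

```bash
ls; mkdir -p pics
python3 - <<'E'
from cell import env
import cv2,numpy as np
print(env.state())
for n in ['scene','top']:
    p,d=env.read_camera(n); cv2.imwrite(f'pics/{n}0.png',p[:,:,::-1]); np.save(f'{n}0.npy',d)
    c=env.calibration(n); print(n,c)
E
```

```text
pics
{'t': 0.0, 'joints': array([-1.29559642e+00,  4.91567345e-01,  1.55950438e+00, -2.47972905e-06,
        1.09168864e+00, -1.05613848e-01]), 'qvel': array([ 0.0002177 ,  0.00052861,  0.00076205, -0.00077463, -0.00043664,
       -0.0015833 ]), 'tau': array([ 1.12997277e-03, -6.12646437e+01, -2.58173847e+01,  6.93111727e-02,
        4.82636655e-02, -9.83170162e-05]), 'eef_pos': array([ 232.23674123, -579.96198624,  214.0379986 ]), 'tcp_rot': array([-3.14147174e+00,  1.16143214e-03, -1.18998136e+00]), 'ft_force': array([ 0.24119262, -0.29124214,  0.81022641]), 'moment': array([-0.00945803,  0.01405283, -0.02330301]), 'opening': 0.9992925940283921}
scene {'fx': 509.95553285957607, 'fy': 509.95553285957607, 'cx': 313.1399621240132, 'cy': 241.3107258751455, 'cam_to_world': array([[ 6.57436675e-01,  4.11101386e-01, -6.31484497e-01,
         1.34952782e+03],
       [ 7.53423697e-01, -3.45975643e-01,  5.59154351e-01,
        -7.33038127e+02],
       [ 1.13908738e-02, -8.43383961e-01, -5.37190602e-01,
         8.29861002e+02],
       [ 0.00000000e+00,  0.00000000e+00,  0.00000000e+00,
         1.00000000e+00]])}
top {'fx': 615.4150815619835, 'fy': 615.4150815619835, 'cx': 321.2651042152223, 'cy': 240.03038252518445, 'cam_to_world': array([[ 3.75088375e-03, -9.97500984e-01,  7.05529413e-02,
         3.74787197e+02],
       [-9.99983425e-01, -3.43331267e-03,  4.62190246e-03,
         1.62712452e+01],
       [-4.36812195e-03, -7.05691081e-02, -9.97497329e-01,
         1.63395536e+03],
       [ 0.00000000e+00,  0.00000000e+00,  0.00000000e+00,
         1.00000000e+00]])}
```

View pics/scene0.png

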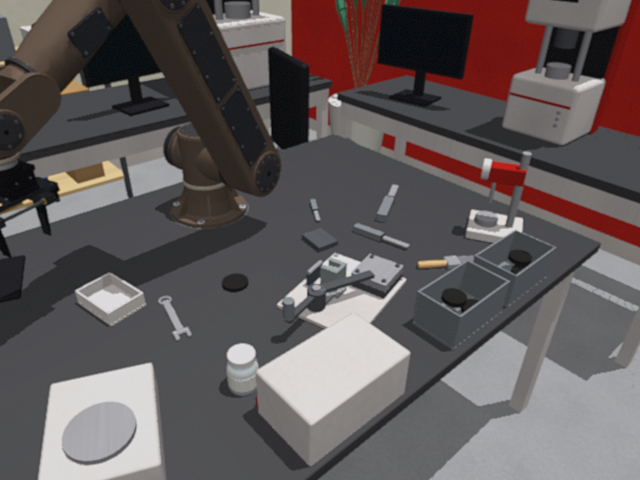

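View pics/top0.png

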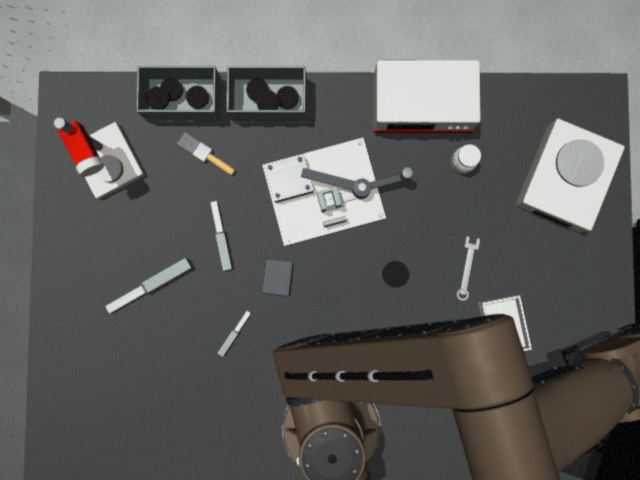

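```bash
cat > h.py <<'E'
import numpy as np,cv2
from cell import env
def px2w(n,u,v,z=None,depth=None,c=None):
    c=c or env.calibration(n); T=c['cam_to_world']
    r=np.array([(u-c['cx'])/c['fx'],(v-c['cy'])/c['fy'],1.])
    if depth is not None: p=r*depth
    else:
        rw=T[:3,:3]@r; p=r*((z-T[2,3])/rw[2])
    return T[:3,:3]@p+T[:3,3]
def w2px(n,P,c=None):
    c=c or env.calibration(n); T=c['cam_to_world']
    q=T[:3,:3].T@(np.asarray(P,float)-T[:3,3]); return np.array([q[0]/q[2]*c['fx']+c['cx'],q[1]/q[2]*c['fy']+c['cy']])
E
python3 - <<'E'
from h import *
Z=dict(fulcrum_top=60,bolt_toe=52,guide_mouth=56,handle_pivot=90,handle_grip=90,bar_grip=11,bar_tip=11,clamp_unit=0)
for n in ['top','scene']:
    for l,z in Z.items():
        for r in env.spot_point(n,l):
            u,v=r['location']; print(n,l,np.round([u,v]),round(r['confidence'],2),np.round(px2w(n,u,v,z)))
E
```

```text
top fulcrum_top [333. 220.] 0.76 [537.  -7.  60.]
top bolt_toe [328. 202.] 0.61 [586.   7.  52.]
top guide_mouth [330. 211.] 0.94 [562.   2.  56.]
top handle_pivot [364. 187.] 0.89 [618. -85.  90.]
top handle_pivot [333. 222.] 0.4 [531.  -6.  90.]
top handle_grip [405. 173.] 0.94 [ 655. -189.   90.]
top handle_grip [331. 202.] 0.38 [579.  -0.  90.]
top bar_grip [224. 250.] 0.69 [462. 280.  11.]
top bar_grip [165. 278.] 0.57 [388. 435.  11.]
top bar_grip [226. 344.] 0.51 [216. 271.  11.]
top bar_grip [326. 202.] 0.28 [590.  13.  11.]
top bar_tip [214. 202.] 0.92 [591. 310.  11.]
top bar_tip [248. 313.] 0.74 [297. 216.  11.]
top bar_tip [108. 306.] 0.56 [313. 582.  11.]
top bar_tip [228. 250.] 0.4 [463. 271.  11.]
top clamp_unit [325. 203.] 0.89 [589.  13.   0.]
top clamp_unit [275. 276.] 0.21 [393. 145.   0.]
scene fulcrum_top [315. 266.] 0.77 [537.  -8.  60.]
scene bolt_toe [407. 250.] 0.3 [635. 247.  52.]
scene guide_mouth [326. 270.] 0.6 [565.   7.  56.]
scene handle_pivot [312. 282.] 0.91 [615. -85.  90.]
scene handle_pivot [321. 241.] 0.52 [493.  53.  90.]
scene handle_grip [288. 308.] 0.55 [ 654. -189.   90.]
scene bar_grip [383. 208.] 0.92 [383. 434.  11.]
scene bar_grip [312. 208.] 0.7 [227. 252.  11.]
scene bar_grip [368. 233.] 0.65 [461. 278.  11.]
scene bar_tip [408. 248.] 0.88 [592. 310.  11.]
scene bar_tip [392. 188.] 0.72 [300. 573.  11.]
scene clamp_unit [328. 292.] 0.68 [586.  -1.   0.]
```

Run:
```python
from h import *
p=cv2.imread('pics/top0.png')
a=cv2.resize(p[190:370,90:300],None,fx=3,fy=3,interpolation=cv2.INTER_CUBIC)
b=cv2.resize(p[130:250,255:425],None,fx=4.5,fy=4.5,interpolation=cv2.INTER_CUBIC)
cv2.imwrite('pics/bars.png',a);cv2.imwrite('pics/unit.png',b)
# bars: segmentation, lengths
for r in env.silhouettes('top','bar_grip'):
    m=r['region'].astype(np.uint8); ys,xs=np.nonzero(m)
    if len(xs)<20: continue
    W=np.array([px2w('top',x,y,20)[:2] for x,y in zip(xs,ys)],np.float32)
    print(round(r['confidence'],2),np.round(r['location']),cv2.minAreaRect(W))
# unit fit
U=np.array([[-56,0],[-22,0],[8,-90],[8,-205],[-11,0]]);W=np.array([[537,-7.5],[563,3],[616.5,-85],[654.5,-189],[582,7]])
uc,wc=U.mean(0),W.mean(0);H=(U-uc).T@(W-wc);th=np.arctan2(H[0,1]-H[1,0],H[0,0]+H[1,1])
R=np.array([[np.cos(th),-np.sin(th)],[np.sin(th),np.cos(th)]]);o=wc-R@uc
print(np.degrees(th),o,W-(U@R.T+o))
```

```text
0.91 [153. 286.] ((366.5276794433594, 474.78717041015625), (39.29143524169922, 247.66981506347656), 30.119535446166992)
0.76 [224. 242.] ((497.11590576171875, 289.06219482421875), (182.81130981445312, 28.495336532592773), 12.675646781921387)
0.65 [228. 339.] ((243.49346923828125, 246.89927673339844), (22.49001693725586, 129.9358673095703), 53.83725357055664)
15.348797494329897 [589.06227979   6.46014661] [[ 1.94033091  0.86274233]
 [-4.84696844  2.36313119]
 [-4.09943856 -6.78779211]
 [ 3.46070021  0.11042631]
 [ 3.54537588  3.45149229]]
```

View pics/bars.png

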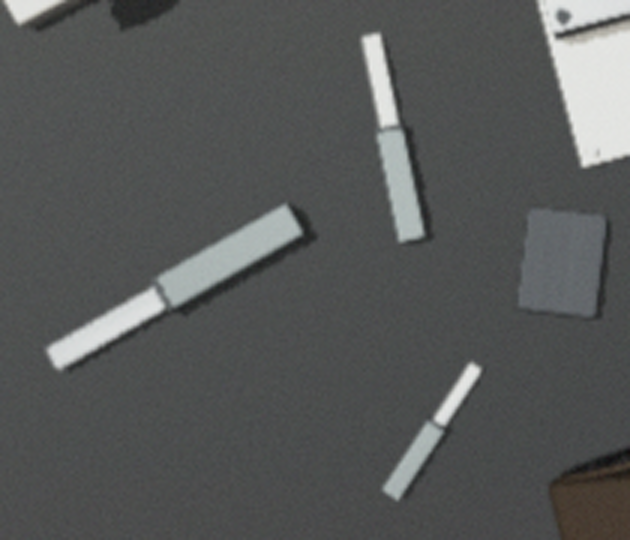

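View pics/unit.png

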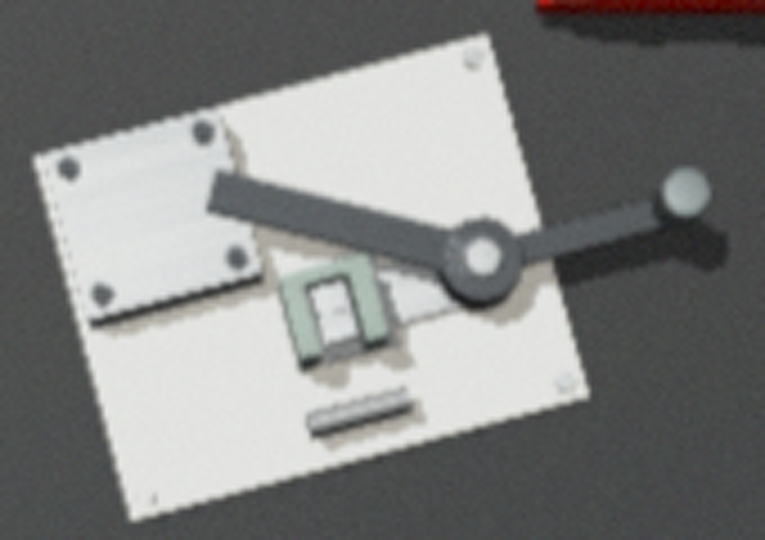

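```bash
cat >> h.py <<'E'
from scipy.spatial.transform import Rotation as Ro
def rel(pos,rot,p0=None,r0=None):
    """rot: Rotation or rpy rad; returns shift mm, rotvec deg from the measured pose"""
    s=env.state(); p0=s['eef_pos'] if p0 is None else np.array(p0); r0=s['tcp_rot'] if r0 is None else r0
    R0=r0 if isinstance(r0,Ro) else Ro.from_euler('xyz',r0)
    R1=rot if isinstance(rot,Ro) else Ro.from_euler('xyz',rot)
    return np.round(R0.inv().apply(np.array(pos)-p0),1), np.round((R0.inv()*R1).as_rotvec(degrees=True),2)
def fitunit(c,z=None): pass
E
python3 - <<'E'
from h import *
C=np.array([[35,155],[487,35],[588,397],[132,520]])/4.5+[255,130]
W=np.array([px2w('top',*c,12)[:2] for c in C]); print(W)
for i in range(4):
    d=W[(i+1)%4]-W[i]; print(np.linalg.norm(d),np.degrees(np.arctan2(d[1],d[0])))
for q in [(310,425),(410,400)]: print(px2w('top',q[0]/4.5+255,q[1]/4.5+130,58))
print(rel([500,-150,330],[np.pi,0,-1.2]), rel([440,20,330],[np.pi,0,-1.31]))
s=env.state();c=env.calibration('wrist');R=Ro.from_euler('xyz',s['tcp_rot']).as_matrix()
print(R.T@c['cam_to_world'][:3,:3],R.T@(c['cam_to_world'][:3,3]-s['eef_pos']),c['fx'])
E
```

```text
[[ 691.01879592  180.4978524 ]
 [ 763.87378023  -87.32825921]
 [ 547.97773853 -146.50545986]
 [ 474.54296581  121.27536242]]
277.5584169100261 -74.78242197959338
223.85942441525987 -164.67167685752247
277.66748932307854 105.33547358622597
224.43058691029654 15.30034579843063
[526.46126626  16.97632259  58.        ]
[541.00763886 -40.15162524  58.        ]
(array([-299.9, -408.4, -115.4]), array([ 0.  , -0.  ,  0.57])) (array([-480. , -415.9, -115.4]), array([ 0.  , -0.  ,  6.88]))
[[ 9.99999686e-01 -4.66216959e-04 -6.40921197e-04]
 [ 6.05395674e-04  9.71248195e-01  2.38068431e-01]
 [ 5.11502015e-04 -2.38068745e-01  9.71248172e-01]] [  -0.1703309   -67.43504137 -170.0299899 ] 372.9326370524516
```

Call:
{"op": "arm_command", "data": {
  "motion": [1,-250,-330,-115,0,0,0,1,-250,-330,-115,0,0,0,1,-250,-330,-115,0,0,0,1,-250,-330,-115,0,0,0,1,-250,-330,-115,0,0,0,1,-300,-408,-115,0,0,0,1,-300,-408,-115,0,0,0,1,-300,-408,-115,0,0,0,1,-300,-408,-115,0,0,0,1,-480,-430,-115,0,0,7,1,-480,-430,-115,0,0,7,1,-480,-430,-115,0,0,7,1,-480,-430,-115,0,0,7,1,-480,-430,-115,0,0,7,1,-480,-430,-115,0,0,7,1,-480,-430,-115,0,0,7]
}}

```text
t: 2.55
eef_pos: [453.1, 25.6, 329.7]
tcp_rot: [-3.141, -0.0, -1.31]
ft_force: [-0.0, 1.0, 0.4]
opening: 1.004
```

Run:
```python
from h import *
s=env.state(); print(s['t'],s['eef_pos'],s['tcp_rot'],np.abs(s['qvel']).max())
c=env.calibration('wrist');p,d=env.read_camera('wrist');cv2.imwrite('pics/w1.png',p[:,:,::-1]);np.save('w1.npy',d)
Z=dict(fulcrum_top=60,bolt_toe=52,guide_mouth=56,handle_pivot=90,handle_grip=90,bar_grip=11,bar_tip=11)
for l,z in Z.items():
    for r in env.spot_point('wrist',l)[:2]:
        u,v=r['location']; print(l,np.round([u,v]),round(r['confidence'],2),np.round(px2w('wrist',u,v,z,c=c),1))
```

```text
2.55 [453.07373006  25.57696947 329.74918581] [-3.14126200e+00 -4.57373568e-04 -1.31028245e+00] 0.038784133065922904
fulcrum_top [359. 140.] 0.72 [539.   -4.8  60. ]
bolt_toe [358. 101.] 0.67 [579.6   7.6  52. ]
guide_mouth [362. 110.] 0.92 [571.9   1.4  56. ]
guide_mouth [120. 139.] 0.29 [469.4 260.8  56. ]
handle_pivot [451.  73.] 0.96 [624.6 -73.   90. ]
handle_grip [569.  74.] 0.57 [ 655.1 -190.1   90. ]
bar_grip [118. 144.] 0.92 [457.6 284.1  11. ]
bar_tip [106.  27.] 0.79 [588.6 317.3  11. ]
bar_tip [149. 269.] 0.58 [302.2 220.4  11. ]
```

View pics/w1.png

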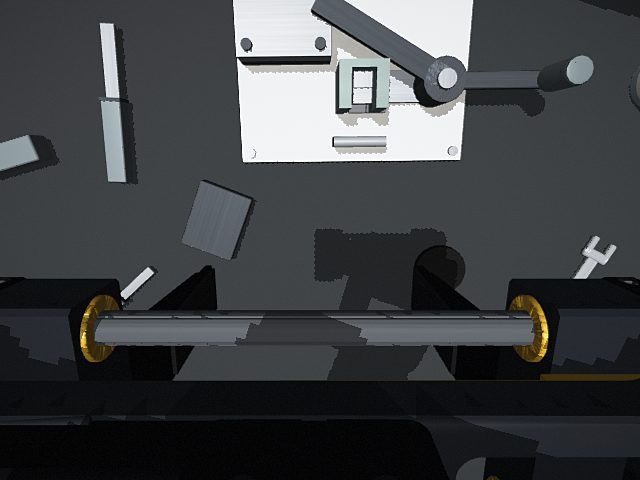

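Run:
```python
from h import *
c=env.calibration('wrist');d=np.load('w1.npy');T=c['cam_to_world']
v,u=np.mgrid[:480,:640]
P=np.stack([(u-c['cx'])/c['fx']*d,(v-c['cy'])/c['fy']*d,d],-1)@T[:3,:3].T+T[:3,3]
np.save('P1.npy',P)
def st(n,box,zl,zh):
    a=np.zeros((480,640),bool);a[box[1]:box[3],box[0]:box[2]]=1
    m=a&(P[...,2]>zl)&(P[...,2]<zh);Q=P[m]; r=cv2.minAreaRect(Q[:,:2].astype(np.float32)) if len(Q)>3 else None
    print(n,m.sum(),np.round(np.median(Q,0),1),[np.round(x,1) for x in r] if r else '');return m
st('rib',(320,128,400,155),50,66)
st('guide top',(325,50,400,110),80,90)
st('post',(540,50,600,95),108,118)
st('pivot hub',(410,50,470,110),60,120)
st('bar handle',(95,98,135,190),16,28)
st('bar all',(95,15,135,190),9,28)
st('plate',(230,120,475,170),8,17)
st('bench',(200,280,300,300),-20,20)
print(P[90,363],P[100,363],P[72,363])
for q in [(243,161),(462,161)]: print(px2w('wrist',*q,12,c=c))
```

```text
rib 563 [538.   -7.6  58.6] [array([538.1,  -7.3]), array([11.2, 59.6]), np.float64(14.7)]
guide top 1533 [598.3  12.2  84.6] [array([594. ,   8.2]), array([48.4, 52. ]), np.float64(15.7)]
post 678 [ 653.  -186.2  111.3] [array([ 653.5, -186.8]), array([26.9, 26.8]), np.float64(60.1)]
pivot hub 2220 [625.3 -70.4  67.6] [array([622.4, -70.2]), array([47.5, 74.3]), np.float64(5.6)]
bar handle 1772 [464.8 283.6  21.8] [array([462.2, 284.3]), array([101.8,  25.7]), np.float64(12.9)]
bar all 3121 [493.  290.6  20.3] [array([502.9, 293.6]), array([185.3,  25.7]), np.float64(12.9)]
plate 8516 [537.3   4.9  11.7] [array([537.2,  -1.7]), array([ 51.7, 279.6]), np.float64(14.8)]
bench 1671 [ 3.068e+02  6.960e+01 -2.000e-01] [array([306.5,  69.9]), array([ 30.5, 119.5]), np.float64(14.7)]
[589.46336893   5.89157867  70.46251372] [579.3577461    3.20727009  72.81386973] [606.15264631  11.23368999  73.39084753]
[478.27899689 125.35538973  12.        ]
[ 549.54393261 -145.92116708   12.        ]
```

Run:
```python
from h import *
y=np.radians(12.9-90)
for z in (80,3,): print(rel([452.5,282.1,z],[np.pi,0,y]))
```

```text
(array([-249.2,  -64.9,  249.5]), array([ 0.01, -0.  ,  1.85]))
(array([-249.2,  -65. ,  326.5]), array([ 0.01, -0.  ,  1.85]))
```

Call:
{"op": "arm_command", "data": {
  "motion": [0.2,-249,-65,200,0,0,1.9,0.2,-249,-65,200,0,0,1.9,0.2,-249,-65,200,0,0,1.9,0.2,-249,-65,200,0,0,1.9,0.2,-249,-65,200,0,0,1.9,0.2,-249,-65,200,0,0,1.9,0.2,-249,-65,200,0,0,1.9,0.2,-249,-65,240,0,0,1.9,0.2,-249,-65,250,0,0,1.9,0.2,-249,-65,250,0,0,1.9,0.2,-249,-65,250,0,0,1.9]
}}

```text
t: 4.05
eef_pos: [453.0, 282.2, 80.7]
tcp_rot: [-3.141, 0.0, -1.346]
ft_force: [0.6, 0.5, 0.2]
opening: 0.604
```

Run:
```python
from h import *
s=env.state();print(s['eef_pos'],s['joints'],s['opening'])
c=env.calibration('wrist');p,d=env.read_camera('wrist');cv2.imwrite('pics/w2.png',p[:,:,::-1])
y=np.radians(12.9-90)
print(rel([452.5,282.1,2.5],[np.pi,0,y]))
```

```text
[452.9737549  282.22474547  80.67128835] [ 4.33453832e-01  5.44079839e-01  1.91550574e+00 -1.61977167e-04
  6.81058958e-01  1.77983033e+00] 0.6039684842288744
(array([ 0.1,  0.8, 78.6]), array([-0.11,  0.02, -0.03]))
```

View pics/w2.png

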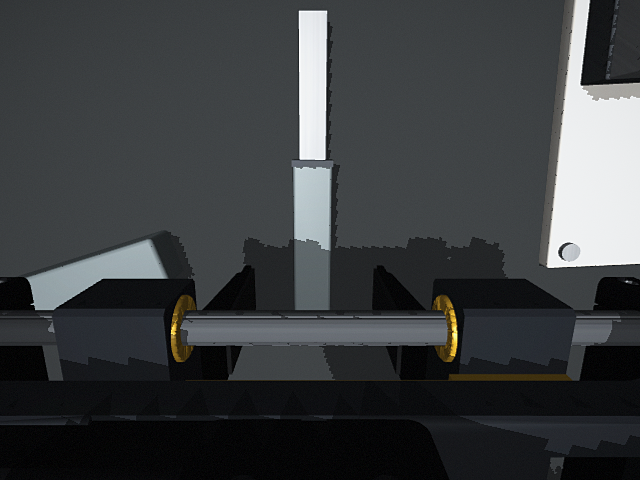

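Call:
{"op": "arm_command", "data": {
  "motion": [0.2,0,0.8,40,0,0,0,0.2,0,0.8,65,0,0,0,0.2,0,0.8,74,0,0,0,0.2,0,0.8,78,0,0,0,0.2,0,0.8,78,0,0,0,-1,0,0.8,78,0,0,0,-1,0,0.8,78,0,0,0,-1,0,0.8,78,0,0,0,-1,0,0.8,78,0,0,0,-1,0,0.8,78,0,0,0,-1,0,0.8,78,0,0,0,-1,0,0.8,78,0,0,0,-1,0,0.8,78,0,0,0]
}}

```text
t: 5.4
eef_pos: [451.6, 282.4, 1.8]
tcp_rot: [-3.141, -0.0, -1.345]
ft_force: [-0.8, 0.1, 5.5]
opening: 0.249
```

Call:
{"op": "arm_command", "data": {
  "motion": [-1,0,0,-15,0,0,0,-1,0,0,-50,0,0,0,-1,0,0,-100,0,0,0,-1,0,0,-150,0,0,0,-1,0,0,-200,0,0,0,-1,0,0,-200,0,0,0,-1,0,0,-200,0,0,0,-1,0,0,-200,0,0,0]
}}

```text
t: 6.2
eef_pos: [450.7, 282.0, 199.9]
tcp_rot: [3.139, -0.001, -1.345]
ft_force: [-1.2, -0.4, -2.7]
opening: 0.249
```

```bash
cat >> h.py <<'E'
def cloud(name='wrist',tag=None):
    c=env.calibration(name); s=env.state(); p,d=env.read_camera(name); T=c['cam_to_world']
    if tag: cv2.imwrite(f'pics/{tag}.png',p[:,:,::-1])
    v,u=np.mgrid[:480,:640]
    P=np.stack([(u-c['cx'])/c['fx']*d,(v-c['cy'])/c['fy']*d,d],-1)
    P=P@T[:3,:3].T+T[:3,3]
    return p,d,P,s,c
def intool(P,s):
    return (P-s['eef_pos'])@Ro.from_euler('xyz',s['tcp_rot']).as_matrix()
E
python3 - <<'E'
from h import *
p,d,P,s,c=cloud(tag='w3')
print(s['eef_pos'],s['ft_force'])
Q=intool(P,s)
m=(np.abs(Q[...,0])<30)&(Q[...,1]<-20)&(Q[...,1]>-180)&(Q[...,2]>-60)&(Q[...,2]<40)&(d>0)
B=Q[m];print(m.sum(),B.min(0),B.max(0))
for a in range(-150,-20,10):
    k=B[(B[:,1]>a)&(B[:,1]<a+10)]
    if len(k): print(a+5,len(k),np.round([k[:,0].min(),k[:,0].max(),np.median(k[:,2])],1))
E
```

```text
[450.73112936 281.96777076 199.92196647] [-1.17804275 -0.4077773  -2.73424965]
12471 [ -12.98862982 -121.66686908  -23.03672582] [ 11.99623558 -20.02044462  -1.1840863 ]
-125 169 [ -8.6   7.3 -11.8]
-115 1226 [ -8.6   7.5 -12.1]
-105 1152 [ -8.5   7.3 -12. ]
-95 1111 [ -8.6   7.3 -12.1]
-85 1043 [ -8.4   7.4 -12. ]
-75 1019 [ -8.5   7.5 -12.1]
-65 1151 [-12.9  12.  -12.4]
-55 1511 [-13.   11.9 -20.3]
-45 1422 [-12.6  11.3 -20.1]
-35 1371 [-12.4  11.5 -20. ]
-25 1296 [-12.6  11.2 -20.1]
```

View pics/w3.png

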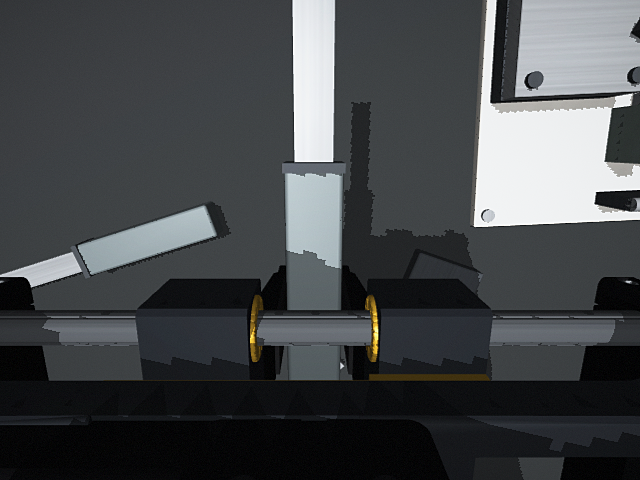

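```bash
cat >> h.py <<'E'
O=np.array([592.2,7.3,0.]); YAW=14.9
TIP=np.array([-0.5,-146.,-9.1])
def barR(s,yaw=YAW,dy=0):
    return Ro.from_euler('z',yaw,degrees=True)*Ro.from_euler('y',s,degrees=True)*Ro.from_euler('z',-90,degrees=True)*Ro.from_euler('x',180,degrees=True)
def u2w(p): return O+Ro.from_euler('z',YAW,degrees=True).apply(p)
def tcp_for(s,L,c,y=0,tip=None):
    """blade slope s deg, tip L mm beyond rib contact, centreline c mm clear of rib"""
    tip=TIP if tip is None else tip
    a=np.radians(s); t=np.array([-56+(9+c)*np.sin(a)+L*np.cos(a),y,54+(9+c)*np.cos(a)-L*np.sin(a)])
    R=barR(s); return u2w(t)-R.apply(tip),R,t
E
python3 - <<'E'
from h import *
for s,L,c in [(33,-40,6),(33,50,4)]:
    p,R,t=tcp_for(s,L,c); print(np.round(p,1),t,R.as_euler('xyz'),rel(p,R))
print(env.state()['eef_pos'],env.state()['tcp_rot'])
E
```

```text
[390.6 -46.9 160.3] [-81.37723719   0.          88.36561992] [ 2.56563400e+00  2.22044605e-16 -1.31074227e+00] (array([307.1, 132. ,  40.1]), array([-32.81,   0.53,  -1.94]))
[462.5 -27.7 109.6] [-6.98616415  0.         37.67076563] [ 2.56563400e+00  2.22044605e-16 -1.31074227e+00] (array([304.4,  57.5,  90.6]), array([-32.81,   0.53,  -1.94]))
[450.77510091 281.98877345 199.7122015 ] [ 3.13826302e+00 -7.85268058e-04 -1.34540262e+00]
```

Call:
{"op": "arm_command", "data": {
  "motion": [-1,100,45,0,-8,0.1,-0.5,-1,150,70,0,-16,0.3,-1,-1,200,90,0,-24,0.4,-1.5,-1,250,110,20,-32.8,0.5,-1.9,-1,307,132,40,-32.8,0.5,-1.9,-1,307,132,40,-32.8,0.5,-1.9,-1,307,132,40,-32.8,0.5,-1.9,-1,307,132,40,-32.8,0.5,-1.9,-1,307,132,40,-32.8,0.5,-1.9,-1,307,132,40,-32.8,0.5,-1.9,-1,307,132,40,-32.8,0.5,-1.9,-1,307,132,40,-32.8,0.5,-1.9]
}}

```text
t: 7.45
eef_pos: [391.7, -45.6, 161.6]
tcp_rot: [2.569, 0.001, -1.31]
ft_force: [-0.2, 0.4, -1.8]
opening: 0.251
```

```bash
cat > m.py <<'E'
from h import *
def measure(tag):
    p,d,P,s,c=cloud(tag=tag)
    Q=intool(P,s)
    m=(np.abs(Q[...,0])<30)&(Q[...,1]<-20)&(Q[...,1]>-145)&(Q[...,2]>-28)&(Q[...,2]<0)&(d>0)
    B=Q[m]
    for a in range(-135,-20,20):
        k=B[(B[:,1]>a)&(B[:,1]<a+10)]
        if len(k): print(a+5,len(k),np.round([k[:,0].min(),k[:,0].max(),np.median(k[:,2])],1))
    def st(n,cen,r,zl,zh):
        w=u2w(np.array(cen+[0.])); m=(np.hypot(P[...,0]-w[0],P[...,1]-w[1])<r)&(P[...,2]>zl)&(P[...,2]<zh)&(d>0)
        if m.sum()>20:
            G=P[m]; print(n,m.sum(),np.round(np.median(G,0),1),[np.round(x,1) for x in cv2.minAreaRect(G[:,:2].astype(np.float32))])
        else: print(n,m.sum())
    st('rib',[-56,0],36,50,64); st('guide',[2,0],36,80,89); st('bolt',[0,0],14,40,80);st('bolttop',[8,0],8,60,95)
    print(s['t'],s['eef_pos'],s['tcp_rot'],s['ft_force'])
    return p,d,P,s,c
E
python3 - <<'E'
from m import *
measure('w4')
p,R,t=tcp_for(33,-40,6);print(rel(p,R))
p,R,t=tcp_for(33,50,4);print(rel(p,R))
p,d=env.read_camera('scene');cv2.imwrite('pics/s4.png',cv2.resize(p[180:360,200:440,::-1],None,fx=3.3,fy=3.3,interpolation=cv2.INTER_CUBIC))
E
```

```text
-110 1184 [ -8.4   7.5 -12.6]
-90 1086 [ -8.6   7.4 -12.5]
-70 971 [ -8.5   7.2 -12.6]
-50 1473 [-12.5  11.5 -20.5]
-30 1351 [-12.6  11.5 -20.5]
rib 0
guide 0
bolt 0
bolttop 0
7.45 [391.65669153 -45.62030027 161.64062175] [ 2.56936945e+00  8.71718212e-04 -1.30997379e+00] [-0.15884491  0.35866634 -1.80209098]
(array([0.8, 0.3, 1.9]), array([-0.21,  0.02,  0.06]))
(array([  0.9, -89.7,   4.2]), array([-0.21,  0.02,  0.06]))
```

View pics/w4.png

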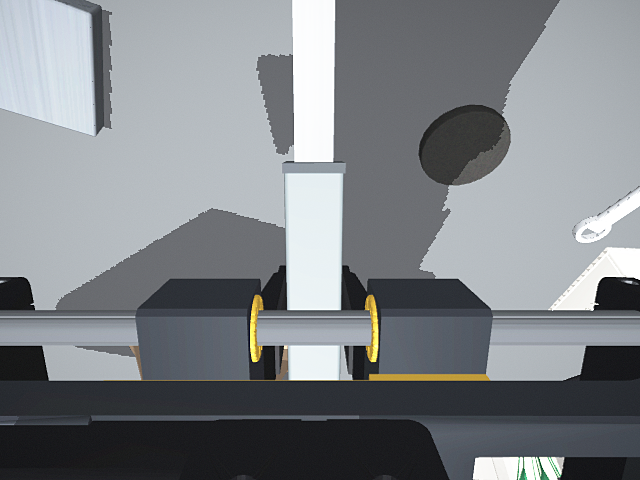

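View pics/s4.png

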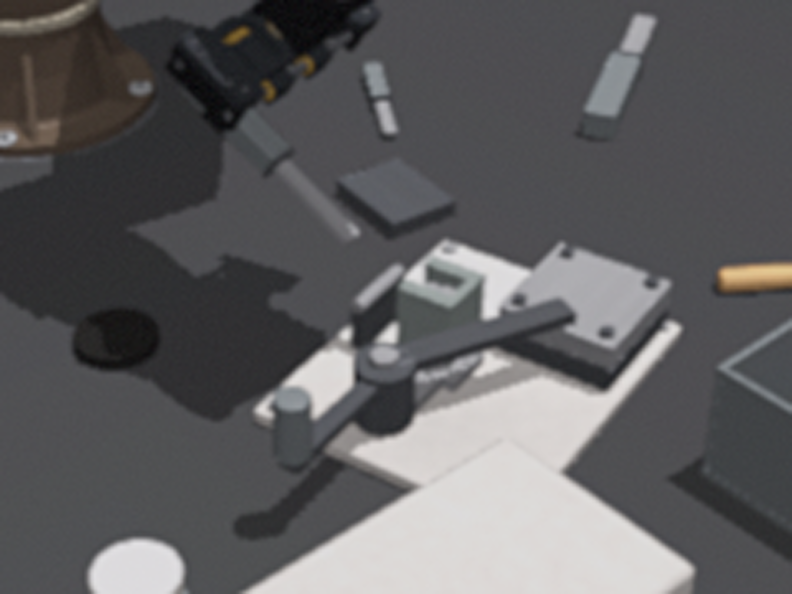

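```bash
sed -i 's/TIP=np.array.*/TIP=np.array([-0.5,-146.,-9.5])/' h.py
python3 - <<'E'
from h import *
s=env.state();print(s['eef_pos'],np.abs(s['qvel']).max(),s['t'])
for L in (2,50):
    p,R,t=tcp_for(33,L,4);print(t,rel(p,R))
E
```

```text
[391.6016499  -45.86829219 161.69244215] 0.0050482111402591345 7.55
[-47.24235141   0.          63.81343931] (array([  0.7, -41.7,   4.4]), array([-0.21,  0.03,  0.04]))
[-6.98616415  0.         37.67076563] (array([  0.8, -89.7,   4.6]), array([-0.21,  0.03,  0.04]))
```

Call:
{"op": "arm_command", "data": {
  "motion": [-1,0.7,-20,3,0,0,0,-1,0.7,-32,4,0,0,0,-1,0.7,-42,4.4,0,0,0,-1,0.7,-42,4.4,0,0,0,-1,0.7,-42,4.4,0,0,0,-1,0.7,-42,4.4,0,0,0]
}}

```text
t: 8.15
eef_pos: [423.2, -38.6, 135.5]
tcp_rot: [2.569, 0.001, -1.312]
ft_force: [0.5, 0.4, -2.9]
opening: 0.247
```

```bash
cat > look.py <<'E'
from h import *
import sys
tag=sys.argv[1]
p,d=env.read_camera('scene');a=cv2.resize(p[225:325,275:385,::-1],None,fx=5,fy=5,interpolation=cv2.INTER_CUBIC)
cv2.imwrite(f'pics/s{tag}.png',a)
if len(sys.argv)>2:
    p,d=env.read_camera('top');a=cv2.resize(p[160:260,260:400,::-1],None,fx=5,fy=5,interpolation=cv2.INTER_CUBIC);cv2.imwrite(f'pics/t{tag}.png',a)
s=env.state();print(s['t'],s['eef_pos'],s['tcp_rot'],s['ft_force'],s['moment'])
E
python3 look.py 5 t
python3 - <<'E'
from h import *
for L in (2,50):
    p,R,t=tcp_for(33,L,4);print(t,rel(p,R))
    print(w2px('scene',u2w(t)),w2px('top',u2w(t)))
E
```

```text
8.25 [423.27803386 -38.68355408 135.49269369] [ 2.56940810e+00  7.33046864e-04 -1.31159509e+00] [ 0.29071021  0.04976078 -2.6743009 ] [ 0.14275799 -0.50773681  0.0023659 ]
[-47.24235141   0.          63.81343931] (array([-0.5, -0.2, -0. ]), array([-0.22,  0.06, -0.02]))
[317.75597505 265.93972131] [332.42566419 216.45711698]
[-6.98616415  0.         37.67076563] (array([ -0.5, -48.2,   0.2]), array([-0.22,  0.06, -0.02]))
[330.54130664 279.33063773] [328.36102311 202.71351102]
```

View pics/s5.png

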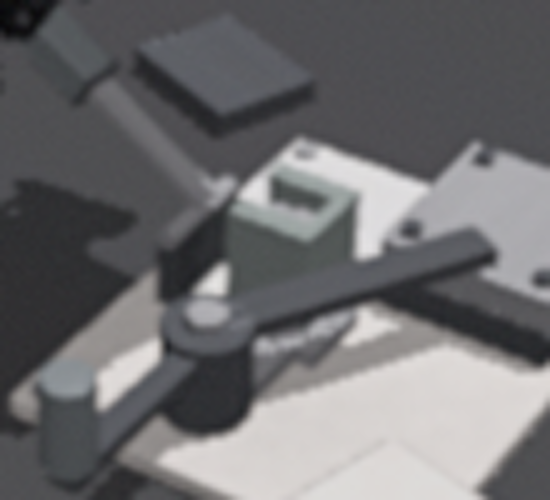

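View pics/t5.png

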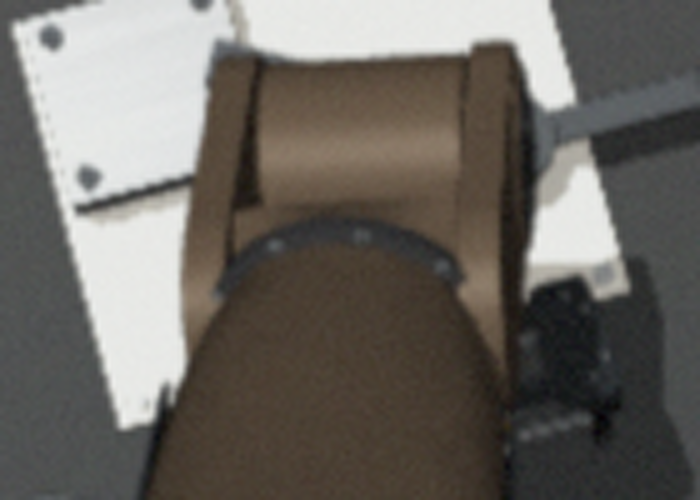

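Run:
```python
from h import *
for q in [(-56,30,60),(-56,-30,60),(-62,30,54),(-22,13,85),(-22,-24,85),(26,-24,85),(8,-205,112)]:
    print(q,(w2px('scene',u2w(np.array(q,float)))-[275,225])*5)
# depth based tip in scene
c=env.calibration('scene');p,d=env.read_camera('scene')
T=c['cam_to_world'];v,u=np.mgrid[:480,:640]
P=np.stack([(u-c['cx'])/c['fx']*d,(v-c['cy'])/c['fy']*d,d],-1)@T[:3,:3].T+T[:3,3]
U=Ro.from_euler('z',-YAW,degrees=True).apply((P-O).reshape(-1,3)).reshape(P.shape)
np.save('U5.npy',U)
for uu,vv in [(318,261),(316,259),(312,255),(305,249),(300,245),(319,263),(310,270),(320,266)]: print((uu-275)*5,(vv-225)*5,np.round(U[vv,uu],1),p[vv,uu])
```

```text
(-56, 30, 60) [231.157279   178.31478856]
(-56, -30, 60) [167.21181966 232.78629601]
(-62, 30, 54) [221.51673544 183.90946071]
(-22, 13, 85) [269.30172709 175.29000464]
(-22, -24, 85) [229.87107935 209.47466339]
(26, -24, 85) [310.882595   241.61079694]
(8, -205, 112) [ 63.76835919 376.30581961]
215 180 [-113.2  102.7   -5. ] [148 148 151]
205 170 [-118.5  100.2    1.2] [95 94 97]
185 150 [-139.1  110.1    1.6] [84 83 87]
150 120 [-91.7   5.7  96.7] [97 96 99]
125 100 [-106.1    3.5  105. ] [109 109 111]
220 190 [-57.6  21.8  56.5] [162 161 166]
175 225 [-57.  -21.5  59.5] [108 107 111]
225 205 [-52.1  18.4  51. ] [71 74 75]
```

Run:
```python
from h import *
U=np.load('U5.npy')
m=(U[...,0]>-115)&(U[...,0]<-35)&(abs(U[...,1])<30)&(U[...,2]>64.5)&(U[...,2]<130)
m[:, :]&=True
B=U[m]
v,u=np.nonzero(m)
for a in range(-115,-35,8):
    k=(B[:,0]>=a)&(B[:,0]<a+8)
    if k.sum(): print(a+4,k.sum(),np.round([B[k,1].min(),B[k,1].max(),B[k,1].mean(),B[k,2].min(),B[k,2].max(),B[k,2].mean()],1), 'exp centre z',round(63.8-(a+4+47.2)*.649,1), u[k].mean()//1,v[k].mean()//1)
```

```text
-111 26 [-11.    6.   -3.6  98.7 123.3 109.9] exp centre z 105.2 296.0 244.0
-103 23 [-10.4   6.4  -2.   93.6 108.7 102.2] exp centre z 100.0 299.0 247.0
-95 23 [-10.2   6.8  -2.5  87.8 103.4  96.2] exp centre z 94.8 302.0 250.0
-87 25 [-10.4   8.   -2.   84.5  97.7  91.5] exp centre z 89.6 304.0 252.0
-79 19 [-13.9   5.8  -3.7  78.7  95.8  86.7] exp centre z 84.4 306.0 255.0
-71 26 [-10.5   7.2  -2.2  71.2  87.9  81.2] exp centre z 79.2 309.0 257.0
-63 22 [-10.7   8.8  -2.3  70.6  82.5  76.8] exp centre z 74.1 312.0 260.0
-55 19 [-11.2   6.2  -3.8  65.   77.3  71.8] exp centre z 68.9 314.0 263.0
-47 5 [-10.7   4.4  -1.9  69.   72.4  70.7] exp centre z 63.7 316.0 263.0
```

Run:
```python
from h import *
d=np.load('scene0.npy');c=env.calibration('scene')
T=c['cam_to_world'];v,u=np.mgrid[:480,:640]
P=np.stack([(u-c['cx'])/c['fx']*d,(v-c['cy'])/c['fy']*d,d],-1)@T[:3,:3].T+T[:3,3]
U=Ro.from_euler('z',-YAW,degrees=True).apply((P-O).reshape(-1,3)).reshape(P.shape)
def st(n,b,z):
    m=(U[...,0]>b[0])&(U[...,0]<b[1])&(U[...,1]>b[2])&(U[...,1]<b[3])&(U[...,2]>z[0])&(U[...,2]<z[1])
    k=U[m];print(n,m.sum(),np.percentile(k,[2,50,98],axis=0).round(1).tolist())
st('rib',(-72,-45,-45,45),(50,68))
st('guide',(-32,36,-40,40),(81,90))
st('post',(-20,30,-235,-180),(108,116))
d=np.load('top0.npy');c=env.calibration('top');T=c['cam_to_world']
P=np.stack([(u-c['cx'])/c['fx']*d,(v-c['cy'])/c['fy']*d,d],-1)@T[:3,:3].T+T[:3,3]
U=Ro.from_euler('z',-YAW,degrees=True).apply((P-O).reshape(-1,3)).reshape(P.shape)
st('Trib',(-72,-45,-45,45),(50,68))
st('Tguide',(-32,36,-40,40),(81,90))
st('Tpost',(-20,30,-235,-180),(108,116))
```

```text
rib 97 [[-63.4, -31.1, 51.1], [-54.6, -4.3, 58.2], [-49.7, 28.7, 62.3]]
guide 187 [[-23.1, -26.8, 81.5], [3.4, 1.6, 85.4], [24.2, 27.8, 88.7]]
post 88 [[-2.4, -218.1, 108.2], [10.5, -206.8, 111.9], [21.7, -192.3, 115.1]]
Trib 111 [[-65.6, -31.5, 51.6], [-60.1, -2.5, 59.4], [-53.9, 26.9, 65.9]]
Tguide 187 [[-24.6, -27.3, 81.5], [4.9, -0.6, 85.3], [22.1, 23.1, 89.3]]
Tpost 68 [[-5.1, -218.1, 108.2], [6.5, -205.7, 112.1], [18.0, -193.8, 115.5]]
```

Call:
{"op": "arm_command", "data": {
  "motion": [-1,-1.2,-10,0,0,0,0,-1,-1.2,-20,0,0,0,0,-1,-1.2,-28,0,0,0,0,-1,-1.2,-36,0,0,0,0,-1,-1.2,-43,0,0,0,0,-1,-1.2,-47,0,0,0,0,-1,-1.2,-47,0,0,0,0,-1,-1.2,-47,0,0,0,0]
}}

```text
t: 9.1
eef_pos: [461.2, -27.3, 109.7]
tcp_rot: [2.569, 0.001, -1.311]
ft_force: [-0.2, -0.1, -2.2]
opening: 0.252
```

```bash
python3 look.py 6
python3 - <<'E'
from h import *
p,R,t=tcp_for(33,50,4);print(rel(p,R))
s=env.state();R=Ro.from_euler('xyz',s['tcp_rot'])
print('tip unit',Ro.from_euler('z',-YAW,degrees=True).apply(s['eef_pos']+R.apply(TIP)-O))
E
```

```text
9.15 [461.15689369 -27.32183865 109.84176972] [ 2.56898738e+00  8.87834593e-04 -1.31158451e+00] [ 0.02764754 -0.51402294 -2.19381734] [ 0.16057952 -0.44571813  0.03183937]
(array([ 0.7, -1.1,  0. ]), array([-0.19,  0.07, -0.01]))
tip unit [-7.67971485  0.69321823 38.7206722 ]
```

View pics/s6.png

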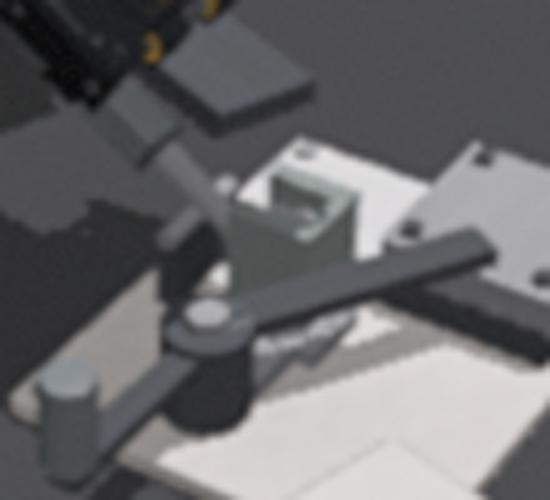

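Run:
```python
from h import *
for s,L,c in [(33,49,2),(28,49,1),(24,49,0),(20,49,0),(16,49,-.5),(12,49,-.5),(8,49,-.5),(5,49,-.5),(2,49,-.5),(0,49,-.5),(-2,49,-.5)]:
    p,R,t=tcp_for(s,L,c,y=0.5);print(s,c,*rel(p,R),t.round(1))
```

```text
33 2 [ 0.2 -0.1  2. ] [-0.19  0.07 -0.01] [-8.9  0.5 36.5]
28 1 [ 0.3 -0.4 11.5] [ 4.81  0.07 -0.02] [-8.   0.5 39.8]
24 0 [ 0.3 -1.3 19.2] [ 8.81  0.07 -0.02] [-7.6  0.5 42.3]
20 0 [ 0.3 -2.6 25.8] [12.81  0.07 -0.02] [-6.9  0.5 45.7]
16 -0.5 [ 0.3 -4.5 32.8] [16.81  0.07 -0.02] [-6.6  0.5 48.7]
12 -0.5 [ 0.3 -6.8 39.2] [20.81  0.07 -0.03] [-6.3  0.5 52.1]
8 -0.5 [ 0.3 -9.5 45.4] [24.81  0.07 -0.03] [-6.3  0.5 55.6]
5 -0.5 [  0.3 -11.8  50. ] [27.81  0.06 -0.03] [-6.4  0.5 58.2]
2 -0.5 [  0.3 -14.3  54.4] [ 3.081e+01  6.000e-02 -3.000e-02] [-6.7  0.5 60.8]
0 -0.5 [  0.3 -16.1  57.2] [ 3.281e+01  6.000e-02 -3.000e-02] [-7.   0.5 62.5]
-2 -0.5 [  0.3 -18.   60. ] [ 3.481e+01  6.000e-02 -3.000e-02] [-7.3  0.5 64.2]
```

First down to bearing (20°), then check force.

Call:
{"op": "arm_command", "data": {
  "motion": [-1,0.3,0,2,0,0,0,-1,0.3,-0.4,11.5,4.8,0,0,-1,0.3,-1.3,19.2,8.8,0,0,-1,0.3,-2,22.5,10.8,0,0,-1,0.3,-2.6,25.8,12.8,0,0,-1,0.3,-2.6,25.8,12.8,0,0,-1,0.3,-2.6,25.8,12.8,0,0]
}}

```text
t: 9.85
eef_pos: [450.0, -30.7, 86.9]
tcp_rot: [2.792, 0.001, -1.312]
ft_force: [-0.4, 0.3, -2.1]
opening: 0.249
```

Run:
```python
from h import *
s=env.state();print(s['eef_pos'],s['ft_force'],s['moment'])
for q,L,c in [(20,49,0),(16,49,-.5),(14,49,-.5),(12,49,-.5),(10,49,-1),(8,49,-1),(6,49,-1),(4,49,-1),(2,49,-1),(0,49,-1)]:
    p,R,t=tcp_for(q,L,c,y=0.5);print(q,c,*rel(p,R))
```

```text
[449.98216482 -30.69917308  86.9259497 ] [-0.35134413  0.2669769  -2.05074109] [ 0.13874168 -0.30173752  0.02128832]
20 0 [-0.2  0.   0.2] [ 0.04  0.06 -0.04]
16 -0.5 [-0.1 -0.3  7.5] [ 4.04  0.06 -0.04]
14 -0.5 [-0.1 -0.6 10.9] [ 6.04  0.06 -0.04]
12 -0.5 [-0.1 -1.1 14.2] [ 8.04  0.06 -0.04]
10 -1 [-0.1 -1.7 18.1] [10.04  0.06 -0.04]
8 -1 [-0.1 -2.4 21.4] [12.04  0.05 -0.05]
6 -1 [-0.1 -3.2 24.7] [14.04  0.05 -0.05]
4 -1 [-0.1 -4.2 27.9] [16.04  0.05 -0.05]
2 -1 [-0.1 -5.2 31.1] [18.04  0.05 -0.05]
0 -1 [-0.1 -6.4 34.3] [20.04  0.05 -0.05]
```

Call:
{"op": "arm_command", "data": {
  "motion": [-1,0,-0.2,3.7,2,0,0,-1,0,-0.3,7.5,4,0,0,-1,0,-0.6,10.9,6,0,0,-1,0,-0.6,10.9,6,0,0]
}}

```text
t: 10.25
eef_pos: [448.3, -31.4, 76.6]
tcp_rot: [2.901, -0.0, -1.312]
ft_force: [4.9, 2.7, 1.7]
opening: 0.254
```

```bash
python3 look.py 7
```

```text
10.3 [448.36376206 -31.36932328  76.64217816] [ 2.89982457e+00  1.07854474e-05 -1.31148293e+00] [4.36733066 2.81515312 2.18457605] [ 0.39044289 -0.57420595  0.043063  ]
```

View pics/s7.png

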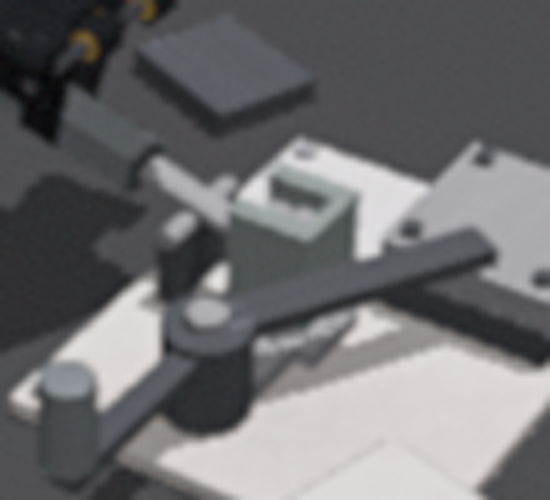

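Call:
{"op": "arm_command", "data": {
  "motion": [-1,0,-0.2,1.7,1,0,0,-1,0,-0.4,3.5,2,0,0,-1,0,-0.7,5.3,3,0,0,-1,0,-1,7.2,4,0,0,-1,0,-1,7.2,4,0,0]
}}

```text
t: 10.8
eef_pos: [447.3, -31.6, 69.6]
tcp_rot: [2.97, -0.0, -1.311]
ft_force: [1.9, 2.4, 8.5]
opening: 0.251
```

```bash
python3 -c "
from m import *
measure('w8')"; python3 look.py 8
```

```text
-110 1192 [ -8.8   7.2 -12.3]
-90 2733 [-30.   28.6  -6.7]
-70 970 [ -8.5   7.2 -12.4]
-50 1461 [-12.7  11.2 -20.3]
-30 1324 [-12.6  11.5 -20.3]
rib 5364 [544.6  -1.6  60.1] [array([533.6,  -8.2]), array([57.2, 56.9]), np.float64(58.7)]
guide 0
bolt 0
bolttop 0
10.8 [447.29565164 -31.64121819  69.5561868 ] [ 2.96969903e+00 -5.07464273e-05 -1.31130431e+00] [1.85664838 2.38493576 8.47811936]
10.9 [447.28567805 -31.60912228  69.60992144] [ 2.96892898e+00  1.67054310e-05 -1.31122577e+00] [2.66992123 0.79985732 9.16760163] [ 0.29638546 -0.24496764  0.03996142]
```

View pics/w8.png

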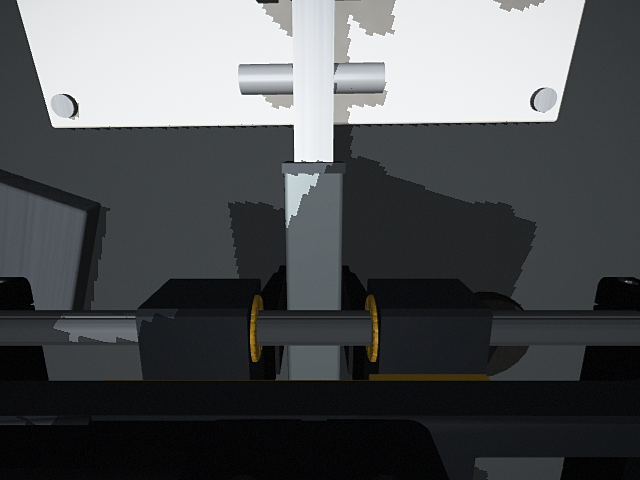

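View pics/s8.png

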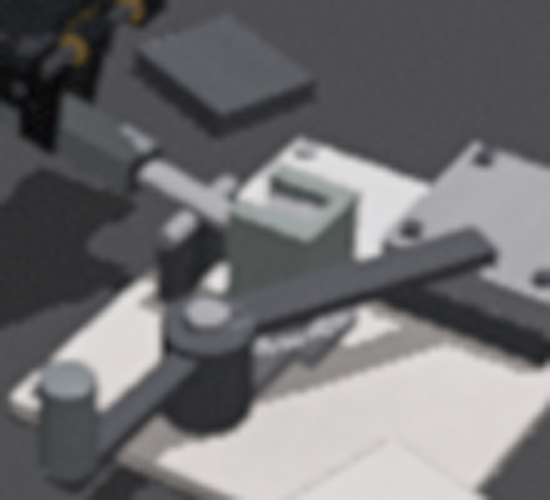

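Call:
{"op": "arm_command", "data": {
  "motion": [-1,0,-0.3,1.7,1,0,0,-1,0,-0.6,3.4,2,0,0,-1,0,-1,5.1,3,0,0,-1,0,-1.4,6.8,4,0,0,-1,0,-1.9,8.5,5,0,0,-1,0,-2.4,10.2,6,0,0,-1,0,-2.9,11.8,7,0,0,-1,0,-2.9,11.8,7,0,0]
}}

```text
t: 11.7
eef_pos: [446.8, -31.5, 57.4]
tcp_rot: [3.089, 0.001, -1.311]
ft_force: [-4.4, -2.0, 12.1]
opening: 0.252
```

```bash
cat > gd.py <<'E'
from h import *
p,d=env.read_camera('scene');c=env.calibration('scene');T=c['cam_to_world'];v,u=np.mgrid[:480,:640]
def U_(d):
    P=np.stack([(u-c['cx'])/c['fx']*d,(v-c['cy'])/c['fy']*d,d],-1)@T[:3,:3].T+T[:3,3]
    return Ro.from_euler('z',-YAW,degrees=True).apply((P-O).reshape(-1,3)).reshape(P.shape)
for D in (np.load('scene0.npy'),d):
    U=U_(D); m=(U[...,0]>0)&(U[...,0]<16)&(abs(U[...,1])<9)&(U[...,2]>50)&(U[...,2]<110)
    print('bolt top region',m.sum(),np.percentile(U[m][:,2],[5,25,50,75,95]).round(1))
E
python3 look.py 9; python3 gd.py; python3 -c "
from m import *
measure('w9')"
```

```text
11.75 [446.81028562 -31.53488287  57.39897696] [ 3.08877576e+00  7.46219826e-04 -1.31131305e+00] [-4.80043449 -1.27151395 11.2311726 ] [-0.29202123  0.51563423  0.04801209]
bolt top region 8 [72.5 73.4 74.5 84.3 84.6]
bolt top region 23 [83.  83.8 84.6 85.4 87.3]
-110 1224 [ -8.3   7.5 -13.3]
-90 2989 [-30.   28.9  -7.6]
-70 1019 [ -8.5   7.6 -12.9]
-50 1469 [-12.5  11.6 -20.7]
-30 1342 [-12.6  11.6 -20.5]
rib 3761 [ 5.386e+02 -1.000e-01  5.920e+01] [array([533.5,  -8.6]), array([57.4, 56.8]), np.float64(57.9)]
guide 0
bolt 0
bolttop 0
11.8 [446.79253395 -31.52068863  57.39892374] [ 3.08853420e+00  7.85244879e-04 -1.31126002e+00] [-4.19976282 -1.5426021  12.03221629]
```

View pics/s9.png

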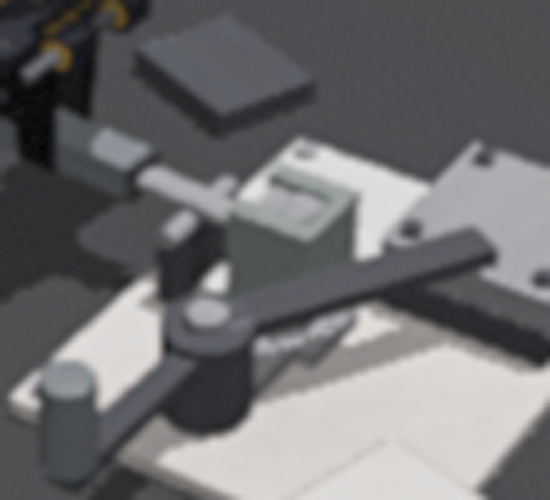

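View pics/w9.png

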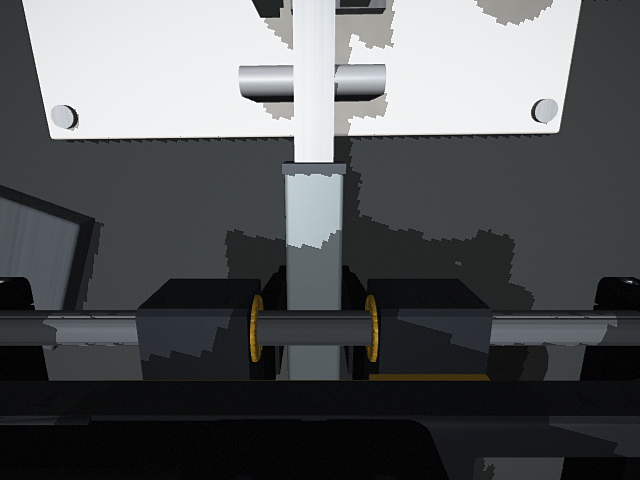

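Call:
{"op": "arm_command", "data": {
  "motion": [-1,0,-0.5,1.7,1,0,0,-1,0,-1,3.3,2,0,0,-1,0,-1.2,4.2,2.5,0,0,-1,0,-1.2,4.2,2.5,0,0,-1,0,-1.2,4.2,2.5,0,0]
}}

```text
t: 12.35
eef_pos: [447.1, -31.3, 53.0]
tcp_rot: [3.131, 0.001, -1.311]
ft_force: [-8.5, -4.5, 12.6]
opening: 0.249
```

```bash
python3 look.py 10; python3 gd.py
python3 - <<'E'
from h import *
s=env.state();print(s['tcp_rot'])
# retreat: from present pose
for q,L,c in [(3,47,1),(8,46,2),(14,44,4),(14,20,6),(14,-30,10)]:
    p,R,t=tcp_for(q,L,c,y=0.5);print(q,L,c,*rel(p,R),t.round(1),p.round(1))
E
```

```text
12.4 [447.09050409 -31.26840198  52.99828217] [ 3.13078071e+00  1.35962437e-03 -1.31119065e+00] [-7.39145643 -4.85269131 13.07589552] [-0.6846837   1.07346341 -0.10091447]
bolt top region 8 [72.5 73.4 74.5 84.3 84.6]
bolt top region 28 [83.6 84.7 86.  87.4 88.5]
[ 3.13079640e+00  1.33617724e-03 -1.31113234e+00]
3 47 1 [ 0.   4.8 -6.6] [-2.38  0.08 -0.02] [-8.5  0.5 61.5] [442.6 -32.5  59.7]
8 46 2 [  0.    4.9 -16.3] [-7.38  0.08 -0.02] [-8.9  0.5 58.5] [442.6 -32.5  69.4]
14 44 4 [  0.    4.3 -29. ] [-1.338e+01  8.000e-02 -1.000e-02] [-10.2   0.5  56. ] [443.3 -32.3  82.1]
14 20 6 [  0.   27.2 -36.5] [-1.338e+01  8.000e-02 -1.000e-02] [-33.    0.5  63.7] [421.2 -38.2  89.8]
14 -30 10 [  0.   74.9 -52. ] [-1.338e+01  8.000e-02 -1.000e-02] [-80.5   0.5  79.7] [375.3 -50.4 105.8]
```

View pics/s10.png

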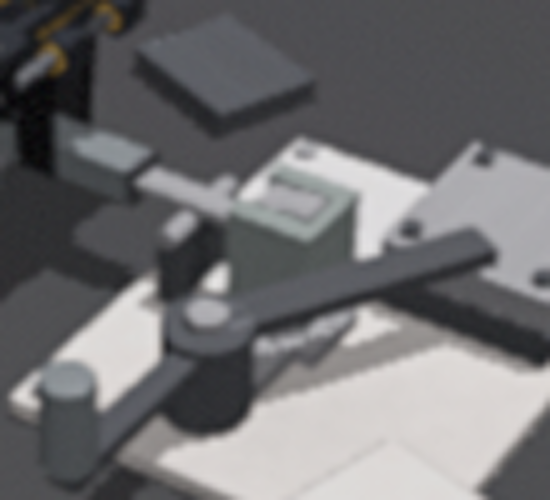

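Call:
{"op": "arm_command", "data": {
  "motion": [-1,0,3,-6,-2.4,0,0,-1,0,4.9,-16.3,-7.4,0,0,-1,0,4.3,-29,-13.4,0,0,-1,0,15,-33,-13.4,0,0,-1,0,27,-36.5,-13.4,0,0,-1,0,40,-42,-13.4,0,0,-1,0,56,-55,-13.4,0,0,-1,0,60,-100,-8,0,0,-1,0,50,-150,0,0,0,-1,0,50,-150,0,0,0,-1,0,50,-150,0,0,0,-1,0,50,-150,0,0,0]
}}

```text
t: 13.65
eef_pos: [399.8, -43.8, 201.9]
tcp_rot: [3.13, 0.002, -1.312]
ft_force: [0.1, -0.2, -2.0]
opening: 0.25
```

```bash
python3 look.py 11; python3 gd.py
python3 - <<'E'
from m import *
measure('w11')
# place pose as picked
for z in (90,8,2.5): print(rel([451.6,282.4,z],[np.pi,0,-1.345]))
E
```

```text
13.7 [399.98639657 -43.66517248 201.54947146] [ 3.12944829e+00  2.33050280e-03 -1.31177479e+00] [ 0.01370677  0.22673204 -2.63516907] [0.06175964 0.04175767 0.0070886 ]
bolt top region 8 [72.5 73.4 74.5 84.3 84.6]
bolt top region 28 [82.8 84.8 85.5 86.3 87.8]
-110 1218 [ -8.4   7.5 -13.2]
-90 1082 [ -8.2   7.6 -13. ]
-70 1023 [ -8.5   7.6 -12.8]
-50 1472 [-12.5  11.6 -20.6]
-30 1342 [-12.5  11.6 -20.5]
rib 686 [537.1   8.8  58.9] [array([537.9,  -6. ]), array([12.2, 60. ]), np.float64(15.7)]
guide 0
bolt 0
bolttop 0
13.75 [400.21943202 -43.60917062 201.46633116] [ 3.12933435e+00  2.51135868e-03 -1.31149426e+00] [ 0.73601885 -0.00500458 -2.4563279 ]
(array([-301.7, -134.4,  110.7]), array([0.69, 0.13, 1.93]))
(array([-301.4, -135.4,  192.7]), array([0.69, 0.13, 1.93]))
(array([-301.4, -135.5,  198.2]), array([0.69, 0.13, 1.93]))
```

View pics/s11.png

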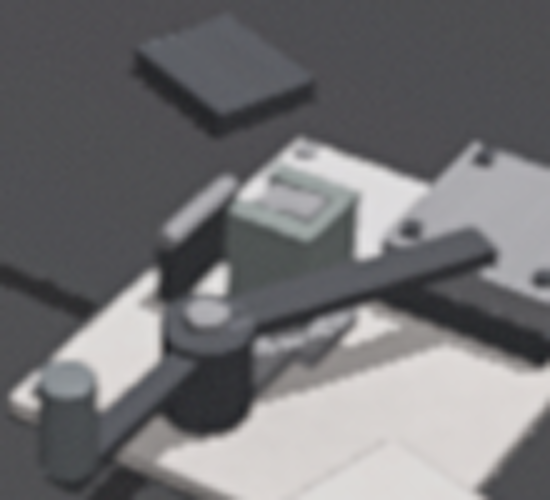

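Call:
{"op": "arm_command", "data": {
  "motion": [-1,-301,-135,60,0.7,0,1.9,-1,-301,-135,60,0.7,0,1.9,-1,-301,-135,60,0.7,0,1.9,-1,-301,-135,60,0.7,0,1.9,-1,-301,-135,60,0.7,0,1.9,-1,-301,-135,60,0.7,0,1.9,-1,-301,-135,60,0.7,0,1.9,-1,-301,-135,60,0.7,0,1.9,-1,-301,-135,110,0.7,0,1.9,-1,-301,-135,150,0.7,0,1.9,-1,-301,-135,180,0.7,0,1.9,-1,-301,-135,190,0.7,0,1.9,-1,-301,-135,190,0.7,0,1.9,-1,-301,-135,190,0.7,0,1.9]
}}

```text
t: 15.2
eef_pos: [453.0, 281.6, 12.8]
tcp_rot: [-3.138, 0.001, -1.345]
ft_force: [0.7, 1.0, -1.6]
opening: 0.247
```

Run:
```python
from h import *
s=env.state();print(s['eef_pos'],s['tcp_rot'],s['ft_force'],rel([451.6,282.4,2.2],[np.pi,0,-1.345]))
```

```text
[452.97414999 281.57098496  12.78997518] [-3.13766305e+00  8.67742488e-04 -1.34479844e+00] [ 0.65707075  1.01132156 -1.59370923] (array([-1.1,  1.2, 10.6]), array([-0.23,  0.05,  0.01]))
```

Call:
{"op": "arm_command", "data": {
  "motion": [-1,0,0,5,0,0,0,-1,0,0,9,0,0,0,-1,0,0,10.3,0,0,0,-1,0,0,10.3,0,0,0,-1,0,0,10.3,0,0,0,-0.2,0,0,10.3,0,0,0,-0.2,0,0,10.3,0,0,0,0,0,0,10.3,0,0,0,0,0,0,10.3,0,0,0,0,0,0,0,0,0,0,0,0,0,-40,0,0,0,0,0,0,-90,0,0,0,0,0,0,-140,0,0,0,0,0,0,-190,0,0,0,0,0,0,-240,0,0,0,0,0,0,-240,0,0,0,0,0,0,-240,0,0,0]
}}

```text
t: 16.9
eef_pos: [451.6, 281.2, 253.4]
tcp_rot: [-3.136, 0.001, -1.345]
ft_force: [0.2, -0.8, -0.5]
opening: 0.5
```

Run:
```python
from h import *
p,d,P,s,c=cloud(tag='w12')
m=(np.hypot(P[...,0]-500,P[...,1]-293)<110)&(P[...,2]>7)&(P[...,2]<40)&(d>0)&(P[...,1]>235)
Q=P[m];print([np.round(x,1) for x in cv2.minAreaRect(Q[:,:2].astype(np.float32))])
h=m&(P[...,2]>15)&(P[...,0]<510);print(np.median(P[h],0))
for a in range(420,600,20):
    k=Q[(Q[:,0]>a)&(Q[:,0]<a+20)]
    if len(k): print(a,np.median(k[:,2]))
print(s['eef_pos'],s['t'],s['joints'])
```

```text
[array([493.3, 338.2]), array([184.3, 114.8]), np.float64(12.6)]
[460.34571878 285.63197608  21.95021775]
420 21.901318865224198
440 21.889073655941502
460 21.9686524137353
480 21.93540578487392
500 21.668286258738192
520 14.026927086238118
540 13.924924419548859
560 13.908317252306631
580 14.156286050040961
[451.63334504 281.16185272 253.38362701] 16.9 [4.32599574e-01 3.16044719e-01 1.73815510e+00 9.02150520e-05
 1.08134825e+00 1.77717453e+00]
```

View pics/w12.png

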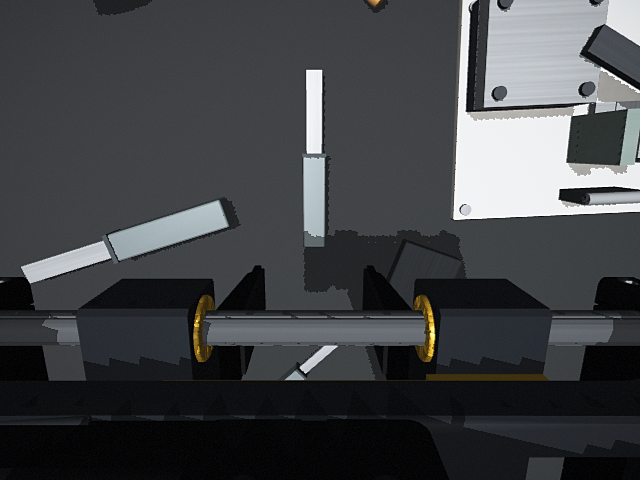

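```bash
cat >> h.py <<'E'
def post_pose(th,z):
    p=u2w(np.array([8-115*np.sin(th),-90-115*np.cos(th),z])); 
    return p,Ro.from_euler('z',YAW-np.degrees(th),degrees=True)*Ro.from_euler('x',180,degrees=True)
E
python3 - <<'E'
from h import *
p,R=post_pose(0,180);print(p,rel(p,R))
E
```

```text
[ 652.64323123 -188.75003392  180.        ] (array([502.9, -90.7,  71.8]), array([ -0.17,  -0.11, -91.95]))
```

Call:
{"op": "arm_command", "data": {
  "motion": [0.3,503,-91,20,0,0,-92,0.3,503,-91,20,0,0,-92,0.3,503,-91,20,0,0,-92,0.3,503,-91,20,0,0,-92,0.3,503,-91,20,0,0,-92,0.3,503,-91,20,0,0,-92,0.3,503,-91,20,0,0,-92,0.3,503,-91,20,0,0,-92,0.3,503,-91,20,0,0,-92,0.3,503,-91,20,0,0,-92,0.3,503,-91,72,0,0,-92,0.3,503,-91,72,0,0,-92,0.3,503,-91,72,0,0,-92,0.3,503,-91,72,0,0,-92]
}}

```text
t: 18.35
eef_pos: [653.0, -188.0, 179.0]
tcp_rot: [-3.139, -0.002, 0.259]
ft_force: [0.2, -0.4, -0.4]
opening: 0.65
```

Run:
```python
from h import *
p,d,P,s,c=cloud(tag='w13')
m=(np.hypot(P[...,0]-653,P[...,1]+188)<30)&(P[...,2]>106)&(P[...,2]<120)&(d>0)
print(m.sum(),[np.round(x,1) for x in cv2.minAreaRect(P[m][:,:2].astype(np.float32))] if m.sum()>5 else 0)
print(s['t'],s['eef_pos'],s['tcp_rot'],s['joints'],s['opening'])
p,R=post_pose(0,78);print(p,rel(p,R))
```

```text
1291 [array([ 654.4, -185.8]), array([27.2, 26.6]), np.float64(7.9)]
18.35 [ 653.04399222 -188.01717757  179.02200433] [-3.13940909e+00 -1.68453401e-03  2.59236552e-01] [-0.37856138  0.60239995  1.4521808   0.00311485  1.08696069 -0.63924866] 0.6496743310429481
[ 652.64323123 -188.75003392   78.        ] (array([ -1.3,   0.9, 102.1]), array([-0.06, -0.18, -0.  ]))
```

View pics/w13.png

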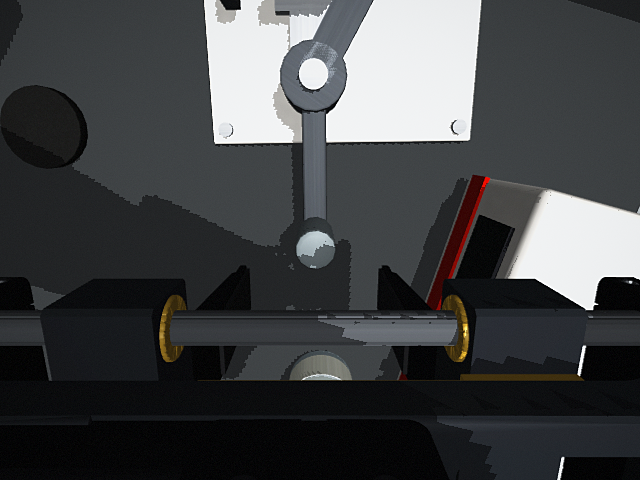

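Run:
```python
from h import *
d=np.load('top0.npy');
for u,v in [(380,125),(430,125),(470,125),(430,132),(466,155)]: print(px2w('top',u,v,depth=d[v,u]).round())
p,R=post_pose(0,78)
print(rel(np.array([654,-186.5,78]),R))
```

```text
[ 779. -125.   89.]
[ 775. -250.  104.]
[ 777. -352.   98.]
[ 775. -262.   33.]
[ 701. -343.   91.]
(array([  0.6,  -0.9, 102.1]), array([-0.06, -0.18, -0.  ]))
```

Call:
{"op": "arm_command", "data": {
  "motion": [0.3,0.6,-0.9,50,0,0,0,0.3,0.6,-0.9,85,0,0,0,0.3,0.6,-0.9,102,0,0,0,-0.2,0.6,-0.9,102,0,0,0,-0.2,0.6,-0.9,102,0,0,0,-0.2,0.6,-0.9,102,0,0,0,-0.2,0.6,-0.9,102,0,0,0]
}}

```text
t: 19.1
eef_pos: [654.8, -187.3, 79.7]
tcp_rot: [3.141, -0.005, 0.261]
ft_force: [0.7, 0.4, -0.4]
opening: 0.413
```

Run:
```python
from h import *
s=env.state();print(s['t'],s['eef_pos'],s['tcp_rot'],s['ft_force'],s['opening'])
off=np.array([1,1.5,0])
for i in range(0,21):
    th=i*0.066; p,R=post_pose(th,78); a,b=rel(p+off,R); print(i,round(th,3),a[:3],b[2])
```

```text
19.1 [ 654.7650045  -187.32983775   79.70712842] [ 3.14077471 -0.00546697  0.26104722] [ 0.74389066  0.42194445 -0.40931298] 0.41260786661960214
0 0.0 [-1.1 -0.4  1.7] 0.06
1 0.066 [-8.7 -0.6  1.7] 3.84
2 0.132 [-16.2  -1.4   1.6] 7.62
3 0.198 [-23.7  -2.6   1.6] 11.4
4 0.264 [-31.1  -4.4   1.5] 15.18
5 0.33 [-38.3  -6.6   1.5] 18.96
6 0.396 [-45.4  -9.3   1.5] 22.75
7 0.462 [-52.3 -12.5   1.4] 26.53
8 0.528 [-59.  -16.1   1.4] 30.31
9 0.594 [-65.4 -20.1   1.3] 34.09
10 0.66 [-71.6 -24.6   1.3] 37.87
11 0.726 [-77.4 -29.4   1.3] 41.65
12 0.792 [-82.9 -34.7   1.2] 45.43
13 0.858 [-88.  -40.2   1.2] 49.22
14 0.924 [-92.8 -46.2   1.2] 53.0
15 0.99 [-97.2 -52.4   1.1] 56.78
16 1.056 [-101.1  -58.8    1.1] 60.56
17 1.122 [-104.6  -65.6    1.1] 64.34
18 1.188 [-107.7  -72.5    1.1] 68.12
19 1.254 [-110.3  -79.7    1. ] 71.91
20 1.32 [-112.4  -86.9    1. ] 75.69
```

First a short part, to check the handle is really free.

Call:
{"op": "arm_command", "data": {
  "motion": [-0.2,-4.5,-0.5,0,0,0,2,-0.2,-8.7,-0.6,0,0,0,3.8,-0.2,-12.5,-1,0,0,0,5.7,-0.2,-16.2,-1.4,0,0,0,7.6,-0.2,-20,-2,0,0,0,9.5,-0.2,-23.7,-2.6,0,0,0,11.4]
}}

```text
t: 19.7
eef_pos: [631.4, -190.9, 79.0]
tcp_rot: [-3.141, -0.006, 0.06]
ft_force: [4.0, 2.0, 1.0]
opening: 0.399
```

Run:
```python
from h import *
off=np.array([1,1.5,0])
p0,R0=post_pose(0.198,78)
for i in range(1,18):
    th=0.198+i*0.068; p,R=post_pose(th,78); a,b=rel(p,R,p0,R0); print(i,round(th,3),a[:2],b[2])
```

```text
1 0.266 [-7.8 -0.3] 3.9
2 0.334 [-15.6  -1.1] 7.79
3 0.402 [-23.3  -2.4] 11.69
4 0.47 [-30.9  -4.2] 15.58
5 0.538 [-38.4  -6.6] 19.48
6 0.606 [-45.6  -9.4] 23.38
7 0.674 [-52.7 -12.8] 27.27
8 0.742 [-59.5 -16.6] 31.17
9 0.81 [-66.1 -20.9] 35.07
10 0.878 [-72.3 -25.6] 38.96
11 0.946 [-78.2 -30.7] 42.86
12 1.014 [-83.8 -36.2] 46.75
13 1.082 [-88.9 -42.1] 50.65
14 1.15 [-93.7 -48.3] 54.55
15 1.218 [-98.  -54.8] 58.44
16 1.286 [-101.9  -61.6] 62.34
17 1.354 [-105.2  -68.7] 66.23
```

Call:
{"op": "arm_command", "data": {
  "motion": [-0.2,-7.8,-0.3,0,0,0,3.9,-0.2,-15.6,-1.1,0,0,0,7.8,-0.2,-23.3,-2.4,0,0,0,11.7,-0.2,-30.9,-4.2,0,0,0,15.6,-0.2,-38.4,-6.6,0,0,0,19.5,-0.2,-45.6,-9.4,0,0,0,23.4,-0.2,-52.7,-12.8,0,0,0,27.3,-0.2,-59.5,-16.6,0,0,0,31.2,-0.2,-66.1,-20.9,0,0,0,35,-0.2,-72.3,-25.6,0,0,0,39,-0.2,-78.2,-30.7,0,0,0,42.9,-0.2,-83.8,-36.2,0,0,0,46.8,-0.2,-88.9,-42.1,0,0,0,50.7,-0.2,-93.7,-48.3,0,0,0,54.5,-0.2,-98,-54.8,0,0,0,58.4,-0.2,-98,-54.8,0,0,0,58.4]
}}

```text
t: 21.3
eef_pos: [529.5, -142.4, 78.6]
tcp_rot: [-3.137, -0.002, -0.959]
ft_force: [0.0, -0.5, -0.3]
opening: 0.401
```

```bash
cat > ang.py <<'E'
from h import *
c=env.calibration('scene');p,d=env.read_camera('scene');T=c['cam_to_world'];v,u=np.mgrid[:480,:640]
P=np.stack([(u-c['cx'])/c['fx']*d,(v-c['cy'])/c['fy']*d,d],-1)@T[:3,:3].T+T[:3,3]
cv2.imwrite('pics/ang%d.png'%(env.state()['t']*100),cv2.resize(p[215:335,250:400,::-1],None,fx=5,fy=5,interpolation=cv2.INTER_CUBIC))
U=Ro.from_euler('z',-YAW,degrees=True).apply((P-O).reshape(-1,3)).reshape(P.shape)
V=U-[8,-90,0];r=np.hypot(V[...,0],V[...,1])
m=(r>30)&(r<98)&(U[...,2]>57)&(U[...,2]<67)&(V[...,1]<15)&(V[...,0]<20)&(d>0)
a=np.arctan2(-V[m][:,0],-V[m][:,1]);print('arm theta',m.sum(),np.percentile(a,[10,50,90]).round(3))
m=(r>95)&(r<135)&(U[...,2]>108)&(U[...,2]<116)&(d>0);k=V[m]
if m.sum(): print('post',m.sum(),np.median(k,0).round(1),np.arctan2(-np.median(k[:,0]),-np.median(k[:,1])))
s=env.state();print(s['t'],s['eef_pos'],s['ft_force'],s['opening'])
E
python3 ang.py; ls pics/ang*
```

```text
arm theta 164 [1.028 1.14  1.303]
post 34 [-101.4  -60.9  110.8] 1.0298042371794087
21.35 [ 529.41028719 -142.34019959   78.29720337] [-0.25908349 -0.81602675 -0.75576239] 0.39582514657895485
pics/ang2135.png
```

Call:
{"op": "arm_command", "data": {
  "motion": [-0.2,-2,-3.4,0,0,0,2,-0.2,-3.9,-6.8,0,0,0,3.9,-0.2,-5.5,-10.4,0,0,0,5.8,-0.2,-7,-13.9,0,0,0,7.8,-0.2,-7,-13.9,0,0,0,7.8]
}}

```text
t: 21.85
eef_pos: [537.2, -128.9, 77.8]
tcp_rot: [-3.138, -0.001, -1.092]
ft_force: [1.9, -2.6, -0.2]
opening: 0.401
```

```bash
python3 - <<'E'
from h import *
p0,R0=post_pose(1.218,78)
for th in (1.286,1.354): 
    p,R=post_pose(th,78);print(rel(p,R,p0,R0),p)
E
python3 ang.py
```

```text
(array([-7.8, -0.3, -0. ]), array([-0. , -0. ,  3.9])) [ 524.72440294 -137.22015148   78.        ]
(array([-15.6,  -1.1,  -0. ]), array([ 0.  , -0.  ,  7.79])) [ 520.90179108 -130.39985251   78.        ]
arm theta 161 [1.115 1.211 1.349]
post 24 [-95.6 -53.1 110.5] 1.0641669753243206
21.9 [ 537.15506704 -128.90398154   77.83953932] [ 2.85199301 -1.35121754  0.13718322] 0.4025334226187206
```

Run:
```python
from h import *
off=np.array([1,1.5,0])
for th in (1.22,1.29,1.35,1.38): 
    p,R=post_pose(th,78);print(th,rel(p+off,R))
```

```text
1.22 (array([ 8.3, 12.5, -0.2]), array([-0.23, -0.06, -7.53]))
1.29 (array([ 0.3, 13.3, -0.2]), array([-0.23, -0.05, -3.52]))
1.35 (array([-6.6, 13.5, -0.2]), array([-0.23, -0.04, -0.08]))
1.38 (array([-10. ,  13.5,  -0.2]), array([-0.23, -0.04,  1.64]))
```

```bash
ls pics/ang*
```

```text
pics/ang2135.png
pics/ang2190.png
```

View pics/ang2190.png

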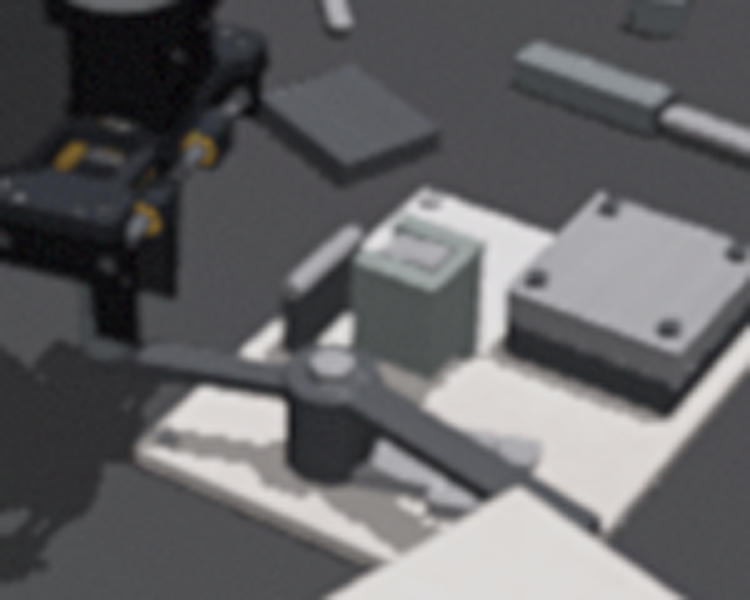

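Call:
{"op": "arm_command", "data": {
  "motion": [-0.2,2,7,0,0,0,-1.5,-0.2,3,13,0,0,0,-3,-0.2,0,13.3,0,0,0,-3,-0.2,-3.5,13.5,0,0,0,-1.5,-0.2,-6.6,13.5,0,0,0,0,-0.2,-8.5,13.5,0,0,0,0,-0.2,-8.5,13.5,0,0,0,0,-0.2,-8.5,13.5,0,0,0,0]
}}

```text
t: 22.7
eef_pos: [522.8, -130.5, 77.7]
tcp_rot: [-3.136, -0.006, -1.093]
ft_force: [5.3, -27.4, -10.5]
opening: 0.406
```

```bash
python3 ang.py
```

```text
arm theta 163 [1.142 1.266 1.415]
post 59 [-104.9  -27.1  110.9] 1.3179925657317466
22.75 [ 522.75299738 -130.51672911   77.68857133] [  4.52813476 -26.41792495 -10.18429004] 0.40171545025454036
```

Call:
{"op": "arm_command", "data": {
  "motion": [-0.2,4.5,0,0,0,0,0,0.1,4.5,0,0,0,0,0,0.1,4.5,0,0,0,0,0,0.1,4.5,0,-50,0,0,0,0.1,4.5,0,-100,0,0,0,0.1,4.5,0,-150,0,0,0,0.1,4.5,0,-200,0,0,0,0.1,4.5,0,-220,0,0,0,0.1,4.5,0,-220,0,0,0]
}}

```text
t: 23.65
eef_pos: [522.8, -131.2, 300.8]
tcp_rot: [-3.134, -0.004, -1.093]
ft_force: [-0.0, -0.7, -0.9]
opening: 0.548
```

```bash
python3 ang.py; python3 gd.py
python3 - <<'E'
from h import *
p,d,P,s,c=cloud(tag='w14')
U=Ro.from_euler('z',-YAW,degrees=True).apply((P-O).reshape(-1,3)).reshape(P.shape)
V=U-[8,-90,0];r=np.hypot(V[...,0],V[...,1])
m=(r>95)&(r<135)&(U[...,2]>107)&(U[...,2]<117)&(d>0)
if m.sum()>10:
    q=cv2.minAreaRect(V[m][:,:2].astype(np.float32));print(m.sum(),q,np.arctan2(-q[0][0],-q[0][1]))
m=(U[...,0]>0)&(U[...,0]<16)&(abs(U[...,1])<9)&(U[...,2]>50)&(U[...,2]<110)
if m.sum():print('bolt top',np.percentile(U[m][:,2],[5,50,95]))
m=(r>30)&(r<98)&(U[...,2]>57)&(U[...,2]<67)&(V[...,1]<10)&(V[...,0]<10)&(d>0)
a=np.arctan2(-V[m][:,0],-V[m][:,1]);print('arm',m.sum(),np.median(a))
p,d=env.read_camera('top');cv2.imwrite('pics/t14.png',p[:,:,::-1])
print(env.state()['t'])
E
```

```text
arm theta 169 [1.135 1.25  1.411]
post 67 [-108.1  -32.7  111.9] 1.276923845609579
23.7 [ 522.15146283 -131.05200958  298.54892299] [-0.19739969  0.41881192  0.54076855] 0.5522298172752674
bolt top region 8 [72.5 73.4 74.5 84.3 84.6]
bolt top region 28 [83.5 84.7 85.6 86.9 89.3]
608 ((-108.71665954589844, -30.21799659729004), (25.88007354736328, 26.659786224365234), 15.017863273620605) 1.2996878812675876
bolt top [77.10268835 85.32516403 86.72640623]
arm 1090 1.3118138705671192
23.85
```

View pics/t14.png

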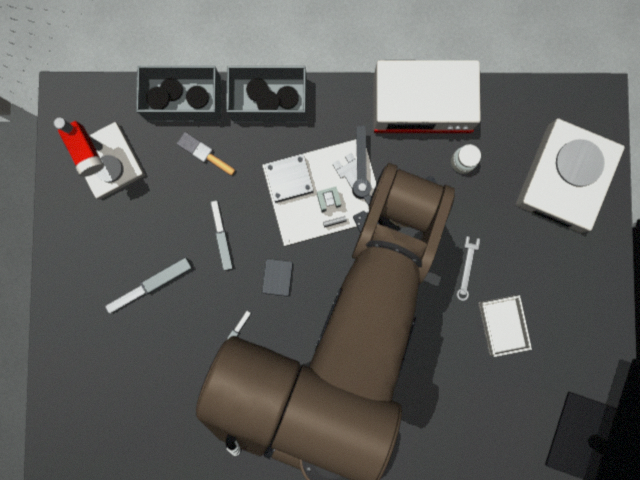

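View pics/w14.png

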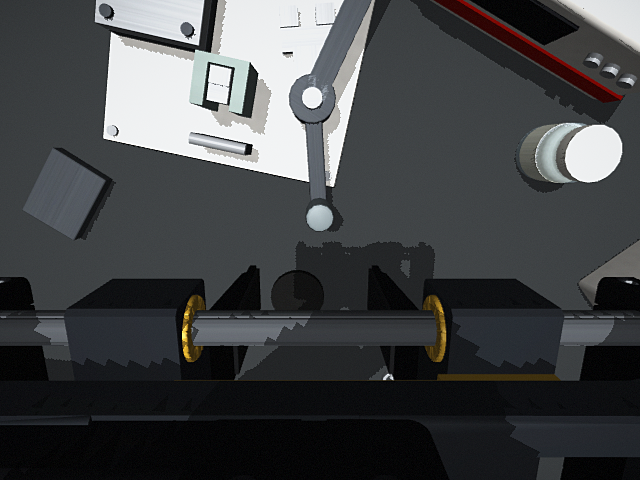

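```bash
python3 -c "
from cell import env
print(env.job_done(), env.state()['t'])"
```

```text
the job is handed in; nothing more can be done
the job is handed in; nothing more can be done
```

I levered the lock bolt up, swung the clamp handle over to its far stop, and laid the pry bar flat on the bench again. The job was handed in at about 24 s. There is no verdict, so what follows is my own last checks.

- **Pry bar choice:** three bars looked alike. I took the middle-sized one at pixel (224, 242) in the top picture. It measured about 183 mm long, against roughly 248 mm and 130 mm for the other two.
- **Lock bolt:** its top rose from about 73 to about 85.5 mm above the bench, so it is up roughly 12 mm. It stayed there after I drew the bar out and after I moved the handle. The force at the tool while levering was about 12 to 15 N. I had no direct reading of the force between bar and bolt.
- **Clamp handle:** from above, the post gives 1.30 rad and the arm 1.31 rad. The scene camera read a little lower, with the post at 1.28 rad and the arm about 1.25 rad. All are above the 1.2 rad needed, and the clamp finger is off the mould.
- **Pry bar at rest:** it lies flat where it was picked up, with the handle top at 22 mm and the blade top at 14 mm, well clear of the clamp unit.
- **Other things:** in the last pictures the wrench, plate, disc, brush and jar looked unmoved. I compared them by eye and did not measure them.

One push on the handle went the wrong way by about 15 mm, because I used stale axes. The fingers slid along the post without harm and I corrected it. The last push against the stop reached about 27 N, under the 40 N limit.

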